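# Pack the pastel cartons pinwheel-fashion on the carrier board

## Robot

A 7-joint arm with a two-finger parallel gripper is mounted at the origin on the work surface. World frame = base frame: x ahead of the robot, y to its left, z up, the work surface at z = 0. Lengths are in m, angles in rad, forces in N, time in s.
With the tool pointing down it reaches from about 0.425 to 0.925 m from the base axis. Payload 6.8 kg.
Tool frame: the origin (TCP) lies at the very end of the fingers, on their centre line; the grasp point (between the pads) lies bot.grip_depth behind it (bot.grip_depth is the distance from the TCP to the grasp point, in m); z points along the fingers, y is the line along which they close (so a half turn about z gives the same grasp; the last joint's range is limited). The gripper opens to 85 mm and grips with 20 to 120 N. Pads are 22 mm wide; open, the fingers measure 114 mm over their backs; the gripper's body (76 mm by 85 mm) begins 54 mm behind the grasp point. The pads swing forward as they close: fully open they stand 13 mm farther back than shut.
Start: joints at [-1.238, 0.477, 0.022, 1.555, -0.011, 1.109, -0.083], TCP at [0.288, 0.61, 0.231] pointing down, gripper open.
Joint ranges: [-2.96, 2.96], [-0.34, 2.1], [-1.41, 1.46], [0.24, 2.44], [-1.37, 4.51], [0.17, 1.92], [-2.96, 2.96]. Speed limits (rad/s): [2.39, 2.39, 3.14, 3.14, 3.14, 3.14, 3.14].

## Interface

Orientations are given as a unit quaternion [w, x, y, z].
In Python, from station import bot gives the robot as it stands.
- The arm moves only by the tool send_rows, never from a script. Its arguments are lists of equal length, an entry for each row: "slide": the shift along the tool's x, y, z in mm, a list of three; "roll": the turn about the tool's z in degrees; "claw": the opening, from 0 (shut) to 1 (fully open). A call has exactly 8 rows; each row is the pose to reach, as a shift and turn from the pose commanded when the call began, along the tool's axes at that moment; what a row does not reach only later rows make up. A row lasts 1/12 s, in which the tool goes at most 41.7 mm and 7.16 degrees, less where a joint would pass 70% of its speed; a pose out of reach is approached as far as the arm can. A call with a gripper value outside its range is refused whole. The fingers move at their own pace and stop on an object; "force" is the grip in N (left out, the last holds). Time passes only in rows, so rows that repeat a pose let the fingers close, or fill a call up. It gives the time, the measured TCP pose, the force, the opening and the grip force at its end, in the units of the state.
- bot.get_obs(): the state, without advancing time (a new reading comes with each control period).
- bot.read_camera(name): name is "side" or "top" or "wrist"; returns the picture (420x560x3 uint8, red, green, blue); there is no depth.
- bot.camera_model(name): a dict with "camera_matrix" (3x3 intrinsics, pixels), "camera_from_world" (4x4, takes a point from world to camera coordinates). Camera axes: x right, y down, z forward; pixel columns grow to the right and rows downward; lengths in m; the calibration is good to about 2 mm. A picture is of the moment at which its call begins: read the wrist's pose just before it. camera_model takes no time and is no camera call; for the wrist camera it gives the pose at the moment of the call.
- bot.hand_in(): hands the job in; it is judged then, once.
The state is a dict: "t": time; "q": joint angles; "joint_vel": joint speeds; "joint_torque": joint torques, N m; "eef_pos": TCP position; "tool_rot": TCP orientation; "contact_force": force on the tool from outside, world axes, zero at the start; "torque": the same for the moment, N m; "gripper_width": opening from 0.0 (shut) to 1.0 (fully open); "grasp_force": force on a finger pad.
Only numpy, scipy, OpenCV 4.12 (cv2) and the standard library are available. Lean on these libraries where they do the work, as an engineer would, in place of code of your own. Each camera call takes 0.05 s, during which the arm holds its last target. There are 200 camera calls.

## Task

Finish packing the layer of pastel cartons on the plywood carrier board: add the three loose cartons to the yellow one so that all four lie flat inside the rim as a pinwheel, each with its end butting against the side of the next, leaving a square well in the middle. The carton by the orange sprung stop must push the stop back so that it is clamped by it. Any carton may go in any place; keep the yellow carton in its place and leave the tub, the spray bottle and the tape roll where they are.

Things in the scene. Friction and masses are not known exactly. Their poses are not given: they have to be found in the camera images.
- board: plywood carrier board, fixed, 176 mm square, slab 12 mm thick, with a wooden rim 10 mm thick that stands 8 mm above the slab; inside the rim 156 x 156 mm (the packed layer is 148 mm: 8 mm of play each way). A spring bracket sticks out 44 mm beyond the +y rim, up to 26 mm above the table. Origin: centre, at table height; x, y along its sides.
- well (a point): middle of the board at slab height. Packed right, the cartons leave an empty well about 44 mm square here, bordering each carton's inner long face near one end, so a finger fits in it while the other finger stays outside above the rim: hold a carton across its 52 mm width, 23 to 34 mm off its centre towards that end.
- stop (a joint): orange sprung stop, m: 0 at rest, up to 0.022 pushed to the board's +y; 4 N at rest, +0.4 N per mm. At rest its face is at board y = 64 mm, 14 mm inside the rim: too short for a carton until pushed back; about 0.006 when the layer is complete. Its top is square: a carton lowered level lands on it; one put in stop end first, tilted about 30 degrees, can push it back.
- stop_face (a point): middle of the orange stop's face (40 mm wide along the board's x, 12 mm high above the slab); faces the board's -y, moves with the stop
- place_near (a point): where the centre of a packed carton's underside belongs, at slab height, axes as the board's: carton's long side along the board's x, against the -y rim and the -x rim (board x, y = -27.3, -49.3 mm). Empty at the start.
- place_right (a point): where the centre of a packed carton's underside belongs, at slab height, axes as the board's: long side along the board's y, against the +x and -y rims (49.3, -27.3 mm). The yellow carton lies here at the start.
- place_far (a point): where the centre of a packed carton's underside belongs, at slab height, axes as the board's: long side along the board's x, against the +y and +x rims (27.3, 49.3 mm). Empty at the start.
- place_stop (a point): where the centre of a packed carton's underside belongs, at slab height, axes as the board's: long side along the board's y, against the -x rim, with its +y end against the sprung stop and its -y end against the carton in place_near (-49.3, 27.3 mm; the spring leaves it up to 5 mm short of this in y). Empty at the start.
- carton_a: cardboard carton of pastels with a blue band round its middle, 96 (its x) x 52 (its y) x 46 mm high, about 65-95 g, origin at the centre of its underside, z up. Starts flat on the table, its x within 35 degrees of the world's x; to be packed. It looks and works the same turned half round.
- carton_b: cardboard carton of pastels with a green band round its middle, 96 (its x) x 52 (its y) x 46 mm high, about 65-95 g, origin at the centre of its underside, z up. Starts flat on the table, its x within 35 degrees of the world's x; to be packed. It looks and works the same turned half round.
- carton_c: cardboard carton of pastels with a red band round its middle, 96 (its x) x 52 (its y) x 46 mm high, about 65-95 g, origin at the centre of its underside, z up. Starts flat on the table, its x within 35 degrees of the world's x; to be packed. It looks and works the same turned half round.
- carton_d: cardboard carton of pastels with a yellow band round its middle, 96 (its x) x 52 (its y) x 46 mm high, about 65-95 g, origin at the centre of its underside, z up. Loose, but already lies in place_right.
- tub: bystander: white plastic tub with a green lid, 108 mm square, 62 mm high; origin at the centre of its underside
- sprayer: bystander: small clear bottle with a white cap, 40 mm across, 130 mm tall, upright; origin at the centre of its underside
- tape: bystander: roll of blue tape lying flat, 90 mm across, 24 mm high; origin at the centre of its underside
Mind the look-alikes: they are no part of the job. What is shaped like the carton_b but purple or turquoise is not meant.

How it is judged:
At the end, for the whole second after the job is handed in: Each place holds a carton at rest: centre within 8 mm of the place point, underside within 3 mm of the slab, square to the board within 0.09 rad, upright within 0.04 rad; the yellow carton is in place_right; the stop is held 3 to 14 mm back by the carton it clamps (((horizontal distance between carton_a and place_near below 0.008 m and z of carton_a in the frame of place_near between -0.003 and 0.003 m and angle between the x axis of carton_a and the x axis of board, either way round below 0.09 rad and angle between carton_a's own z axis and vertical below 0.04 rad and linear speed of carton_a below 0.01 m/s) or (horizontal distance between carton_b and place_near below 0.008 m and z of carton_b in the frame of place_near between -0.003 and 0.003 m and angle between the x axis of carton_b and the x axis of board, either way round below 0.09 rad and angle between carton_b's own z axis and vertical below 0.04 rad and linear speed of carton_b below 0.01 m/s) or (horizontal distance between carton_c and place_near below 0.008 m and z of carton_c in the frame of place_near between -0.003 and 0.003 m and angle between the x axis of carton_c and the x axis of board, either way round below 0.09 rad and angle between carton_c's own z axis and vertical below 0.04 rad and linear speed of carton_c below 0.01 m/s)) and (horizontal distance between carton_d and place_right below 0.008 m and z of carton_d in the frame of place_right between -0.003 and 0.003 m and angle between the x axis of carton_d and the y axis of board, either way round below 0.09 rad and angle between carton_d's own z axis and vertical below 0.04 rad and linear speed of carton_d below 0.01 m/s) and ((horizontal distance between carton_a and place_far below 0.008 m and z of carton_a in the frame of place_far between -0.003 and 0.003 m and angle between the x axis of carton_a and the x axis of board, either way round below 0.09 rad and angle between carton_a's own z axis and vertical below 0.04 rad and linear speed of carton_a below 0.01 m/s) or (horizontal distance between carton_b and place_far below 0.008 m and z of carton_b in the frame of place_far between -0.003 and 0.003 m and angle between the x axis of carton_b and the x axis of board, either way round below 0.09 rad and angle between carton_b's own z axis and vertical below 0.04 rad and linear speed of carton_b below 0.01 m/s) or (horizontal distance between carton_c and place_far below 0.008 m and z of carton_c in the frame of place_far between -0.003 and 0.003 m and angle between the x axis of carton_c and the x axis of board, either way round below 0.09 rad and angle between carton_c's own z axis and vertical below 0.04 rad and linear speed of carton_c below 0.01 m/s)) and ((horizontal distance between carton_a and place_stop below 0.008 m and z of carton_a in the frame of place_stop between -0.003 and 0.003 m and angle between the x axis of carton_a and the y axis of board, either way round below 0.09 rad and angle between carton_a's own z axis and vertical below 0.04 rad and linear speed of carton_a below 0.01 m/s) or (horizontal distance between carton_b and place_stop below 0.008 m and z of carton_b in the frame of place_stop between -0.003 and 0.003 m and angle between the x axis of carton_b and the y axis of board, either way round below 0.09 rad and angle between carton_b's own z axis and vertical below 0.04 rad and linear speed of carton_b below 0.01 m/s) or (horizontal distance between carton_c and place_stop below 0.008 m and z of carton_c in the frame of place_stop between -0.003 and 0.003 m and angle between the x axis of carton_c and the y axis of board, either way round below 0.09 rad and angle between carton_c's own z axis and vertical below 0.04 rad and linear speed of carton_c below 0.01 m/s)) and value of joint stop between 0.003 and 0.014 m); the robot touches nothing.
It fails at once if the tub is shifted by more than 20 mm or tipped over (distance of tub from where it was at the start of the episode above 0.02 m or angle between tub's own z axis and vertical above 0.5 rad).
It fails at once if the spray bottle is shifted by more than 20 mm or tipped over (distance of sprayer from where it was at the start of the episode above 0.02 m or angle between sprayer's own z axis and vertical above 0.5 rad).
It fails at once if the tape roll is shifted by more than 20 mm or tipped over (distance of tape from where it was at the start of the episode above 0.02 m or angle between tape's own z axis and vertical above 0.5 rad).
It also fails if it takes over 69 s, if anything falls off the work surface, if the arm or the gripper's body presses on something with over 40 N, if the wrist force passes 120 N, or if a joint passes its speed limit or range.

## Working session

There is one attempt and no reset: what is moved stays moved. The work goes in short steps, Python scripts to look and compute and a tool call to move; the robot and the scene stay as the last step left them, time stands still between calls to the robot, and variables do not carry over. Pictures are saved under pics/ and viewed, at most 10 in all, crops included, and the job is handed in when it is done.

Besides the shell and the picture viewer there is one more tool, called after "Request:" by a JSON object that holds its "api" and its "payload", one argument or row to a line. send_rows: Moves the arm, as the interface text tells. Its arguments: {"type":"object","properties":{"slide":{"type":"array","items":{"type":"array","items":{"type":"number"}}},"roll":{"type":"array","items":{"type":"number"}},"claw":{"type":"array","items":{"type":"number"}},"force":{"type":"number"}},"required":["slide","roll","claw"]}

```bash
mkdir -p pics; ls; python3 - <<'E'
from station import bot
import cv2,numpy as np
o=bot.get_obs();print({k:np.round(v,3) for k,v in o.items()}, bot.grip_depth)
for n in("top","side"):
    im=bot.read_camera(n);cv2.imwrite(f"pics/{n}0.png",im[:,:,::-1])
    m=bot.camera_model(n);print(n,np.round(m["camera_matrix"],1).tolist(),np.round(m["camera_from_world"],3).tolist())
E
```

```text
pics
{'t': np.float64(0.0), 'q': array([-1.238,  0.478,  0.022,  1.556, -0.012,  1.109, -0.083]), 'joint_vel': array([ 0.   , -0.001, -0.   ,  0.   , -0.001, -0.001, -0.   ]), 'joint_torque': array([ 2.0000e-03, -5.9647e+01,  1.6080e+00, -2.8117e+01,  1.3000e-02,
        1.0000e-02,  0.0000e+00]), 'eef_pos': array([0.288, 0.61 , 0.23 ]), 'tool_rot': array([-0.   ,  0.219,  0.976, -0.001]), 'contact_force': array([-0.112,  0.023,  0.698]), 'torque': array([-0.029, -0.017,  0.005]), 'grasp_force': np.float64(0.0), 'gripper_width': np.float64(1.002)} 0.0187
top [[464.9, 0.0, 277.5], [0.0, 464.9, 206.5], [0.0, 0.0, 1.0]] [[0.004, -1.0, -0.031, 0.058], [-0.999, -0.003, -0.045, 0.548], [0.045, 0.031, -0.999, 1.181], [0.0, 0.0, 0.0, 1.0]]
side [[417.7, 0.0, 280.6], [0.0, 417.7, 212.0], [0.0, 0.0, 1.0]] [[0.936, -0.353, 0.018, -0.495], [-0.257, -0.714, -0.651, 0.203], [0.243, 0.604, -0.759, 0.851], [0.0, 0.0, 0.0, 1.0]]
```

View pics/top0.png

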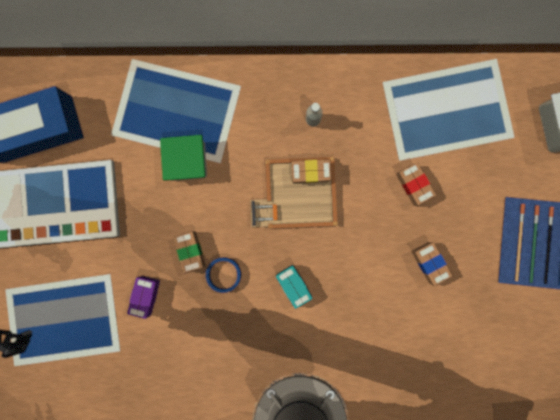

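View pics/side0.png

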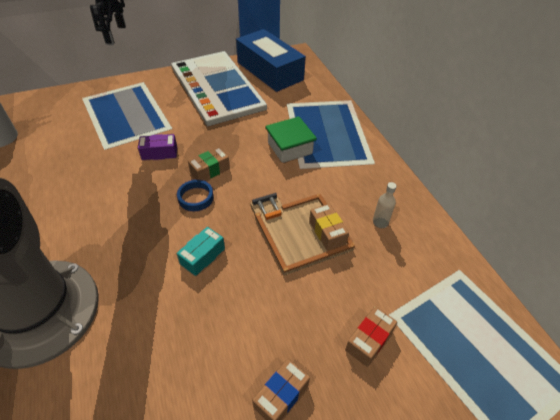

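The top view shows these carton-shaped things, by pixel:
- Blue band (433,264), red (417,184) and green (189,252): brown cartons, and these are the ones I want.
- Yellow (311,171): already placed.
- Look-alikes: all turquoise (293,287) and all purple (143,297).

The board centre is at about (300,193), with the stop at (270,211) on the left (+y).

```bash
cat > h.py <<'E'
from station import bot
import cv2,numpy as np
from scipy.spatial.transform import Rotation as R
HSV={'blue':((105,120,60),(122,255,255)),'green':((55,120,40),(85,255,200)),'red':((0,190,120),(4,255,255)),'yellow':((22,150,120),(32,255,255))}
def proj(m,P):
    T=m["camera_from_world"];p=np.atleast_2d(P)@T[:3,:3].T+T[:3,3];p=p@m["camera_matrix"].T;return p[:,:2]/p[:,2:]
def ray(m,px):
    T=m["camera_from_world"];d=T[:3,:3].T@np.linalg.solve(m["camera_matrix"],[px[0],px[1],1]);return -T[:3,:3].T@T[:3,3],d
def onz(m,px,z):
    c,d=ray(m,px);return c+d*(z-c[2])/d[2]
def tri(a,pa,b,pb):
    A,B=[],[]
    for m,p in((a,pa),(b,pb)):
        c,d=ray(m,p);d=d/np.linalg.norm(d);M=np.eye(3)-np.outer(d,d);A.append(M);B.append(M@c)
    return np.linalg.solve(sum(A),sum(B))
def yaw(): # angle of tool x in world, deg
    q=bot.get_obs()["tool_rot"];r=R.from_quat(np.r_[q[1:],q[0]]).as_matrix();return r,np.degrees(np.arctan2(r[1,0],r[0,0]))
def move(xyz,yw): # slide mm and roll to a TCP position and tool-y line angle(deg, mod 180)
    o=bot.get_obs();r,y=yaw();s=r.T@(np.array(xyz)-o["eef_pos"])*1000
    a=y-(yw+90);a=(a+90)%180-90
    print("slide",s.round(1),"roll",round(a,1),"| alt",round(a-np.sign(a)*180,1),"q7",o["q"][6].round(2))
E
python3 - <<'E'
from h import *
ims={};ms={}
for n in("top","side"): ims[n]=bot.read_camera(n);ms[n]=bot.camera_model(n)
t=ims["top"]
crops=[cv2.resize(t[r:r+h,c:c+w],None,fx=k,fy=k,interpolation=cv2.INTER_CUBIC) for r,h,c,w,k in((240,48,409,48,6),(160,48,393,48,6),(228,48,165,48,6))]
row=np.hstack(crops);b=cv2.resize(t[150:234,245:347],None,fx=3.4,fy=3.4,interpolation=cv2.INTER_CUBIC)
s=cv2.resize(ims["side"][185:275,245:360],None,fx=3.2,fy=3.2,interpolation=cv2.INTER_CUBIC)
cv=np.zeros((600,800,3),np.uint8);row=cv2.resize(row,(800,266));cv[:266]=row;cv[270:270+b.shape[0],:b.shape[1]]=b;cv[270:270+s.shape[0],400:400+s.shape[1]]=s
cv2.imwrite("pics/c1.png",cv[:,:,::-1])
W={'top':{'blue':(433,264),'red':(417,184),'green':(189,252),'yellow':(311,171)},'side':{'blue':(283,388),'red':(373,332),'green':(211,163),'yellow':(330,226)}}
for k in HSV:
    P={}
    for n in ims:
        x,y=W[n][k];h=cv2.cvtColor(ims[n],cv2.COLOR_RGB2HSV)[y-16:y+17,x-16:x+17];h8=h.copy()
        mk=cv2.inRange(h,*HSV[k]);ys,xs=np.nonzero(mk);P[n]=(xs.mean()+x-16,ys.mean()+y-16);print(k,n,len(xs),np.round(P[n],1),h[16,16])
    X=tri(ms["top"],P["top"],ms["side"],P["side"]);print("  tri",X.round(4),"top@46",onz(ms["top"],P["top"],.046).round(4))
E
```

```text
blue top 236 [432.6 264.3] [110 169 136]
blue side 520 [282.3 388.5] [109 193 132]
  tri [ 0.4069 -0.3257  0.04  ] top@46 [ 0.4056 -0.3232  0.046 ]
green top 216 [189.1 251.5] [ 64 151 110]
green side 216 [211.1 163.7] [ 65 143 143]
  tri [0.4354 0.2829 0.0274] top@46 [0.4335 0.2796 0.046 ]
red top 214 [416.9 183.5] [  2 202 173]
red side 391 [373.4 330.6] [  1 212 170]
  tri [ 0.6062 -0.288   0.0445] top@46 [ 0.6049 -0.2869  0.046 ]
yellow top 261 [311.1 170.5] [ 25 174 185]
yellow side 228 [328.5 220.4] [ 18 155 184]
  tri [ 0.6352 -0.0242  0.0592] top@46 [ 0.6369 -0.0248  0.046 ]
```

View pics/c1.png

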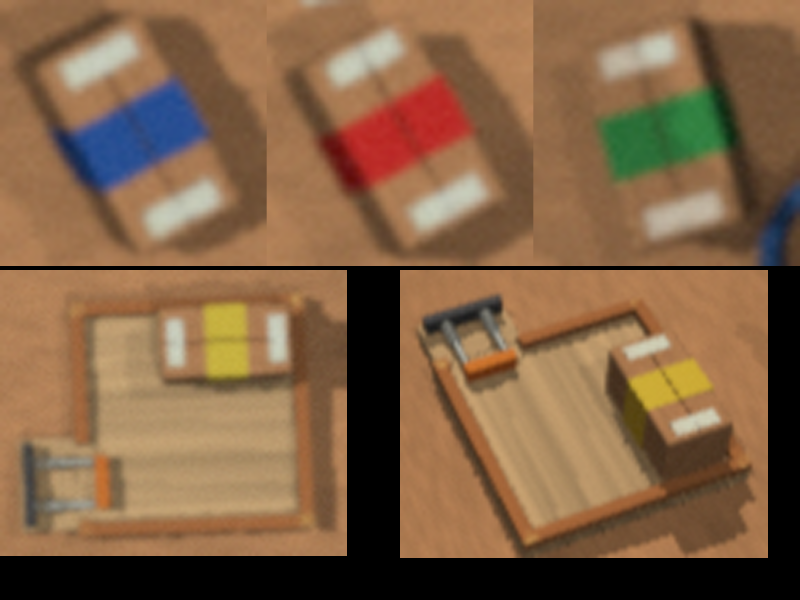

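The close crop confirms brown cartons with blue, red and green bands, plus yellow on the board. Each has two white labels on top, which I can use for centre and yaw. The orange stop is at lower left, which is board +y.

```bash
cat >> h.py <<'E'
def labels(im,guess,rad,mn=8):
    x,y=map(int,guess);x0,y0=max(x-rad,0),max(y-rad,0);w=im[y0:y+rad+1,x0:x+rad+1];h=cv2.cvtColor(w,cv2.COLOR_RGB2HSV)
    mk=((h[:,:,1]<75)&(h[:,:,2]>130)).astype(np.uint8)
    n,l,s,c=cv2.connectedComponentsWithStats(mk);L=[(s[i,4],c[i]+[x0,y0]) for i in range(1,n) if s[i,4]>=mn]
    return sorted(L,key=lambda t:-t[0])
def pose(m,im,guess,rad,z,mn=8,pick=2):
    L=labels(im,guess,rad,mn);g=np.array(guess);L=L[:pick]
    p=[onz(m,c,z) for a,c in L];c=(p[0]+p[1])/2;d=p[0]-p[1]
    return c,np.degrees(np.arctan2(d[1],d[0])),np.linalg.norm(d),L
E
python3 - <<'E'
from h import *
W={'top':{'blue':(433,264),'red':(417,184),'green':(189,252),'yellow':(311,171)},'side':{'blue':(283,388),'red':(373,332),'green':(211,163),'yellow':(330,226)}}
ims={n:bot.read_camera(n) for n in W};ms={n:bot.camera_model(n) for n in W}
for k in HSV:
    z=.058 if k=='yellow' else .046
    Q={n:pose(ms[n],ims[n],W[n][k],26 if n=='side' else 22,z) for n in W}
    for n in W:c,a,d,L=Q[n];print(k,n,c.round(4),round(a,1),round(d,4),[(int(A),p.round(1).tolist()) for A,p in L])
    print("  tri", tri(ms['top'],sum(p for _,p in Q['top'][3])/2,ms['side'],sum(p for _,p in Q['side'][3])/2).round(4))
E
```

```text
blue top [ 0.407  -0.3266  0.046 ] -151.1 0.0742 [(81, [441.5, 277.1]), (80, [426.4, 250.4])]
blue side [ 0.4071 -0.3263  0.046 ] -151.2 0.0743 [(159, [267.1, 405.0]), (136, [295.2, 371.3])]
  tri [ 0.4066 -0.3267  0.0454]
green top [0.4323 0.2833 0.046 ] 16.1 0.074 [(70, [183.7, 237.6]), (70, [191.5, 266.2])]
green side [0.4322 0.2856 0.046 ] 16.0 0.0745 [(40, [220.0, 152.5]), (38, [195.2, 163.6])]
  tri [0.4319 0.2829 0.0481]
red top [ 0.6061 -0.2894  0.046 ] -150.6 0.0742 [(79, [425.5, 196.0]), (76, [410.4, 170.0])]
red side [ 0.6127 -0.2901  0.046 ] 22.9 0.0833 [(210, [389.7, 316.3]), (120, [362.4, 344.7])]
  tri [ 0.6083 -0.2902  0.0481]
yellow top [ 0.6359 -0.0248  0.058 ] -87.5 0.0744 [(78, [326.3, 169.7]), (75, [296.2, 171.0])]
yellow side [ 0.6372 -0.0226  0.058 ] -86.8 0.0742 [(71, [336.9, 231.9]), (59, [321.5, 208.7])]
  tri [ 0.636  -0.0248  0.0601]
```

```bash
python3 - <<'E'
from h import *
move((.459,.291,.11),106.1)
print(bot.get_obs()['t'])
E
```

```text
slide [-290.9 -215.7  121.1] roll -41.4 | alt 138.6 q7 -0.08
0.3
```

Request:
{"api": "send_rows", "payload": {
  "slide": [
    [-36,-27,15],
    [-73,-54,30],
    [-109,-81,45],
    [-145,-108,60],
    [-182,-135,76],
    [-218,-162,91],
    [-255,-189,106],
    [-291,-216,121]
  ],
  "roll": [-6,-12,-18,-24,-30,-36,-41,-41],
  "claw": [1,1,1,1,1,1,1,1],
  "force": 40
}}

```text
t: 0.97
eef_pos: [0.4379, 0.33, 0.1253]
tool_rot: [0.0, -0.139, 0.99, 0.0]
contact_force: [0.4, 0.4, -0.4]
gripper_width: 1.001
grasp_force: 0.0
```

```bash
python3 - <<'E'
from h import *
m=bot.camera_model("wrist");o=bot.get_obs();im=bot.read_camera("wrist");cv2.imwrite("pics/w1.png",im[:,:,::-1])
print(o['t'],o['eef_pos'],o['joint_vel'].round(2),yaw()[1]);print(proj(m,[[.432,.283,.046],[.467,.293,.046],[.397,.273,.046]]).round(0).tolist())
print(m["camera_from_world"].round(3).tolist())
move((.459,.291,.012),106.1)
E
```

```text
0.9667 [0.43792557 0.33002694 0.12534313] [ 0.72  0.09  0.14  0.32 -0.05 -0.42  0.75] -164.7854592720041
[[208.0, 190.0], [211.0, 242.0], [204.0, 132.0]]
[[-0.276, 0.961, -0.001, -0.196], [0.909, 0.261, 0.326, -0.493], [0.313, 0.089, -0.945, 0.114], [0.0, 0.0, 0.0, 1.0]]
slide [ -9.6 -31.2 110.8] roll -0.9 | alt 179.1 q7 1.06
```

View pics/w1.png

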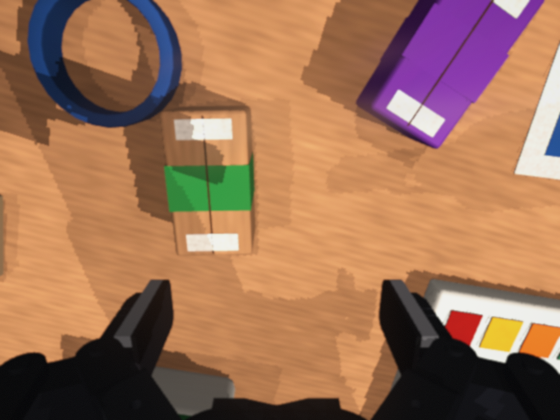

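The wrist view shows the green carton's labels at (212,242) and (203,129), which agrees with the predicted pixels to within 3 px. The purple look-alike is at (455,70) and the tape at (105,55).

```bash
python3 - <<'E'
from h import *
o=bot.get_obs();print(o['t'],o['eef_pos'].round(4),o['joint_vel'].round(2))
move((.459,.291,.012),106.1)
E
```

```text
1.0167 [0.4416 0.3195 0.1226] [-0.05  0.    0.03 -0.02  0.01  0.08 -0.19]
slide [ -9.6 -31.2 110.8] roll -0.9 | alt 179.1 q7 1.06
```

Request:
{"api": "send_rows", "payload": {
  "slide": [
    [-5,-16,15],
    [-10,-31,35],
    [-10,-31,60],
    [-10,-31,85],
    [-10,-31,105],
    [-10,-31,111],
    [-10,-31,111],
    [-10,-31,111]
  ],
  "roll": [-1,-1,-1,-1,-1,-1,-1,-1],
  "claw": [1,1,1,1,1,1,1,0.5],
  "force": 40
}}

```text
t: 1.68
eef_pos: [0.4555, 0.3051, 0.0152]
tool_rot: [0.0, -0.146, 0.989, 0.0]
contact_force: [0.4, -0.5, 0.7]
gripper_width: 0.883
grasp_force: 0.3
```

Request:
{"api": "send_rows", "payload": {
  "slide": [
    [0,0,0],
    [0,0,0],
    [0,0,0],
    [0,0,0],
    [0,0,-15],
    [0,0,-45],
    [0,0,-80],
    [0,0,-110]
  ],
  "roll": [0,0,0,0,0,0,0,0],
  "claw": [0.3,0.3,0.3,0.3,0.3,0.3,0.3,0.3],
  "force": 40
}}

```text
t: 2.35
eef_pos: [0.4555, 0.3049, 0.1274]
tool_rot: [0.001, -0.146, 0.989, 0.0]
contact_force: [1.1, 0.7, -0.3]
gripper_width: 0.619
grasp_force: 40.6
```

```bash
python3 - <<'E'
from h import *
o=bot.get_obs();print(o['eef_pos'].round(4),o['joint_vel'].round(2),o['gripper_width'],o['grasp_force'],yaw()[1])
move((.5,.06,.26),92.5)
E
```

```text
[0.4555 0.3049 0.1274] [ 0.02 -0.52 -0.01 -0.24 -0.07  0.74  0.06] 0.6186290503111525 40.5959215387702 -163.25465946621694
slide [  27.7 -247.3 -132.9] roll 14.2 | alt -165.8 q7 1.13
```

```bash
cat > board.py <<'E'
from h import *
from scipy.ndimage import map_coordinates
from scipy.optimize import minimize
ims={n:cv2.imread(f"pics/{n}0.png")[:,:,::-1].astype(float) for n in("top","side")};ms={n:bot.camera_model(n) for n in ims}
def f(p,n):
    s=p[2];c,si=np.cos(s),np.sin(s)
    def val(x,y,z):
        P=np.c_[p[0]+c*x-si*y,p[1]+si*x+c*y,np.full(len(x),z)];q=proj(ms[n],P);im=ims[n]
        return map_coordinates(im[:,:,2]/(im[:,:,0]+1),[q[:,1],q[:,0]],order=1)
    t=np.linspace(-.07,.07,60);sc=0
    # sides: near(-y), left(-x), far(+y, x>-.015), right(+x, free part y>.03)
    S=[(t[t<.015],'y',-1),(t[t<.03],'x',-1),(t[(t>0)&(t<.06)],'y',1)]
    if n=="top":S.append((t[t>.035],'x',1))
    for u,ax,sg in S:
        g=lambda d,z:(val(u,np.full(len(u),sg*d),z) if ax=='y' else val(np.full(len(u),sg*d),u,z)).mean()
        sc+=np.mean([g(d,.020) for d in(.080,.0815,.083,.0845,.086)])-g(.073,.012)*.5-g(.0755,.012)*.5
        if n=="top":sc-=.5*(g(.0905,.0)-0)  # table outside
    return sc
for ns in(["top"],["side"],["top","side"]):
    r=minimize(lambda p:sum(f(p*[1,1,10],n) for n in ns),[.5856,.0003,.0044],method="Nelder-Mead",options=dict(initial_simplex=[[.5856,.0003,.0044],[.5896,.0003,.0044],[.5856,.0043,.0044],[.5856,.0003,.0084]],xatol=1e-5,fatol=1e-6))
    print(ns,(r.x*[1,1,10*57.3]).round(4),r.fun)
E
python3 board.py
```

```text
['top'] [0.5849 0.     2.3777] -1.6153386139960522
['side'] [0.5874 0.0021 0.786 ] -0.46762277921930895
['top', 'side'] [5.8560e-01 6.0000e-04 2.2895e+00] -2.0263591567456363
```

```bash
cat >> h.py <<'E'
BX,BY,BA=.5852,.0003,np.radians(2.4)
def B(x,y):return BX+(np.cos(BA)*x-np.sin(BA)*y)/1000,BY+(np.sin(BA)*x+np.cos(BA)*y)/1000
E
python3 - <<'E'
from h import *
o=bot.get_obs();print(o['t'],o['eef_pos'].round(4),o['joint_vel'].round(2).max())
print(B(1.3,-49.5));move((*B(1.3,-49.5),.12),92.4)
E
```

```text
2.35 [0.4555 0.3049 0.1274] 0.74
(np.float64(0.588571704538724), np.float64(-0.049102141740045534))
slide [ -25.5 -377.4    7.1] roll 14.3 | alt -165.7 q7 1.13
```

Request:
{"api": "send_rows", "payload": {
  "slide": [
    [-2,-25,-10],
    [-5,-65,-15],
    [-8,-105,-15],
    [-11,-145,-15],
    [-14,-185,-15],
    [-18,-225,-15],
    [-21,-265,-10],
    [-23,-300,-5]
  ],
  "roll": [2,4,6,8,10,12,14,14],
  "claw": [0.3,0.3,0.3,0.3,0.3,0.3,0.3,0.3]
}}

```text
t: 3.02
eef_pos: [0.5651, 0.0214, 0.1312]
tool_rot: [0.002, -0.022, 1.0, 0.0]
contact_force: [1.2, -0.1, -1.0]
gripper_width: 0.622
grasp_force: 40.6
```

Request:
{"api": "send_rows", "payload": {
  "slide": [
    [0,0,0],
    [0,0,0],
    [0,0,0],
    [0,0,0],
    [0,0,0],
    [0,0,0],
    [0,0,0],
    [0,0,0]
  ],
  "roll": [0,0,0,0,0,0,0,0],
  "claw": [0.3,0.3,0.3,0.3,0.3,0.3,0.3,0.3]
}}

```text
t: 3.68
eef_pos: [0.5636, 0.0246, 0.1298]
tool_rot: [0.0, -0.024, 1.0, 0.0]
contact_force: [-0.8, -0.3, -0.9]
gripper_width: 0.621
grasp_force: 40.6
```

```bash
python3 - <<'E'
from h import *
o=bot.get_obs();print(o['t'],o['eef_pos'].round(4),o['joint_vel'].round(2),yaw()[1])
move((*B(1.3,-49.5),.07),92.4)
E
```

```text
3.6833 [0.5636 0.0246 0.1298] [ 0.  0.  0.  0. -0.  0.  0.] -177.19555943464917
slide [-21.3 -74.9  59.7] roll 0.4 | alt -179.6 q7 1.5
```

Request:
{"api": "send_rows", "payload": {
  "slide": [
    [-7,-25,5],
    [-14,-50,20],
    [-21,-72,35],
    [-21,-75,45],
    [-21,-75,45],
    [-21,-75,45],
    [-21,-75,45],
    [-21,-75,45]
  ],
  "roll": [0.4,0.4,0.4,0.4,0.4,0.4,0.4,0.4],
  "claw": [0.3,0.3,0.3,0.3,0.3,0.3,0.3,0.3]
}}

```text
t: 4.35
eef_pos: [0.5887, -0.0482, 0.0855]
tool_rot: [0.001, -0.021, 1.0, 0.0]
contact_force: [0.3, -0.1, -0.5]
gripper_width: 0.624
grasp_force: 40.6
```

```bash
python3 - <<'E'
from h import *
o=bot.get_obs();print(o['t'],o['eef_pos'].round(4),o['joint_vel'].round(2),yaw()[1])
move((*B(1.3,-49.5),.0245),92.4)
m=bot.camera_model("side");im=bot.read_camera("side")
m2=bot.camera_model("wrist");im2=bot.read_camera("wrist")
cv2.imwrite("pics/w2.png",im2[:,:,::-1]);cv2.imwrite("pics/s2.png",np.hstack([cv2.resize(im[170:290,230:370],None,fx=3,fy=3,interpolation=2)[:,:,::-1],cv2.resize(im2,(480,360))[:,:380,::-1]]))
E
```

```text
4.35 [ 0.5887 -0.0482  0.0855] [ 0. -0.  0. -0.  0. -0.  0.] -177.53799556237712
slide [ 0.3 -0.9 61. ] roll 0.1 | alt -179.9 q7 1.64
```

View pics/s2.png

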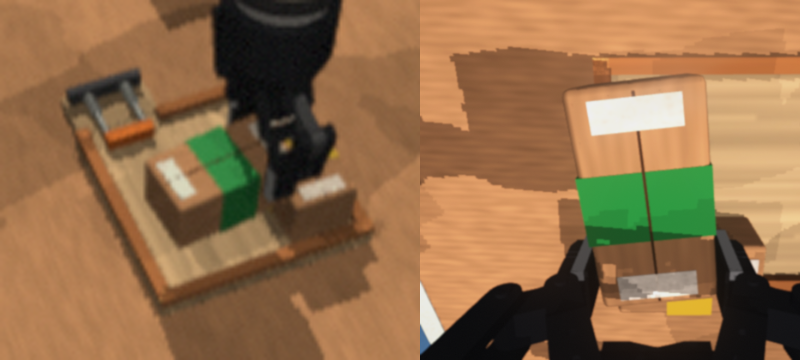

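```bash
cat >> h.py <<'E'
def inhand(zunder,lo=(0,0,420,560),mn=300):
    m=bot.camera_model("wrist");o=bot.get_obs();im=bot.read_camera("wrist");h=cv2.cvtColor(im,cv2.COLOR_RGB2HSV)
    mk=((h[:,:,1]<70)&(h[:,:,2]>95)).astype(np.uint8);n,l,s,c=cv2.connectedComponentsWithStats(mk)
    r,y=yaw()
    for i in range(1,n):
        if s[i,4]>mn:
            p=onz(m,c[i],zunder+.046);print(s[i,4],c[i].round(0),p.round(4),"tool:",(r.T@(p-o["eef_pos"])*1000).round(1))
E
python3 - <<'E'
from h import *
o=bot.get_obs();inhand(o['eef_pos'][2]-.0122)
E
```

```text
4556 [252. 132.] [ 0.5197 -0.0591  0.1193] tool: [ 69.4  -7.5 -33.9]
339 [521. 112.] [0.5106 0.0189 0.1193] tool: [ 75.1  70.9 -33.9]
301 [510. 169.] [0.5274 0.0199 0.1193] tool: [ 58.3  71.2 -33.8]
2485 [277. 333.] [ 0.5906 -0.0484  0.1193] tool: [ -2.    0.3 -33.8]
1085 [ 11. 371.] [ 0.612  -0.1477  0.1193] tool: [-19.2 -99.9 -33.8]
```

```bash
python3 - <<'E'
from h import *
move((.5927,-.0490,.0245),86.16)
E
```

```text
slide [-4.  -0.3 60.9] roll 6.3 | alt -173.7 q7 1.64
```

Request:
{"api": "send_rows", "payload": {
  "slide": [
    [-4,0,0],
    [-4,0,5],
    [-4,0,15],
    [-4,0,28],
    [-4,0,40],
    [-4,0,50],
    [-4,0,57],
    [-4,0,60]
  ],
  "roll": [6.3,6.3,6.3,6.3,6.3,6.3,6.3,6.3],
  "claw": [0.3,0.3,0.3,0.3,0.3,0.3,0.3,0.3]
}}

```text
t: 5.17
eef_pos: [0.593, -0.0503, 0.0253]
tool_rot: [0.0, 0.034, 0.999, -0.0]
contact_force: [-5.9, -1.1, 25.7]
gripper_width: 0.604
grasp_force: 37.7
```

```bash
python3 - <<'E'
from h import *
o=bot.get_obs();print(o['t'],o['eef_pos'].round(4),o['contact_force'].round(1),yaw()[1]);inhand(.012)
E
```

```text
5.1667 [ 0.593  -0.0503  0.0253] [-5.9 -1.1 25.7] 176.08008312454703
4848 [271. 129.] [ 0.5229 -0.0471  0.058 ] tool: [ 70.1  -1.7 -32.8]
1250 [252. 337.] [ 0.597  -0.0596  0.058 ] tool: [ -4.6  -9.  -32.7]
1242 [300. 336.] [ 0.5979 -0.0421  0.058 ] tool: [ -4.4   8.5 -32.7]
361 [251. 394.] [ 0.6238 -0.0623  0.058 ] tool: [-31.6  -9.9 -32.7]
```

Request:
{"api": "send_rows", "payload": {
  "slide": [
    [0,0,-1],
    [0,0,-1],
    [0,0,-1],
    [0,0,-1],
    [0,0,-1],
    [0,0,-1],
    [0,0,-1],
    [0,0,-1]
  ],
  "roll": [-5,-5,-5,-5,-5,-5,-5,-5],
  "claw": [0.3,0.3,0.85,0.85,0.85,0.85,0.85,0.85]
}}

```text
t: 5.88
eef_pos: [0.5922, -0.0497, 0.0256]
tool_rot: [-0.0, -0.009, 1.0, -0.0]
contact_force: [0.8, 1.4, -0.1]
gripper_width: 0.85
grasp_force: 0.0
```

```bash
python3 - <<'E'
from h import *
o=bot.get_obs();print(o['t'],o['eef_pos'].round(4),o['contact_force'].round(1),o['gripper_width'],yaw()[1]);inhand(.012)
E
```

```text
5.8833 [ 0.5922 -0.0497  0.0256] [ 0.8  1.4 -0.1] 0.8500888367169909 -178.96883919147712
4844 [271. 128.] [ 0.5221 -0.0526  0.058 ] tool: [ 70.2  -1.6 -32.4]
2534 [275. 336.] [ 0.5965 -0.0501  0.058 ] tool: [ -4.3  -0.5 -32.4]
352 [242. 393.] [ 0.6238 -0.0628  0.058 ] tool: [-31.4 -13.6 -32.4]
```

Request:
{"api": "send_rows", "payload": {
  "slide": [
    [0,0,-20],
    [0,0,-50],
    [0,0,-80],
    [0,0,-105],
    [0,0,-105],
    [0,0,-105],
    [0,0,-105],
    [0,0,-105]
  ],
  "roll": [0,0,0,0,0,0,0,0],
  "claw": [0.85,0.85,1,1,1,1,1,1]
}}

```text
t: 6.6
eef_pos: [0.5913, -0.0496, 0.1294]
tool_rot: [-0.001, -0.009, 1.0, 0.0]
contact_force: [0.1, 0.2, 0.6]
gripper_width: 0.996
grasp_force: 0.0
```

```bash
python3 - <<'E'
from h import *
o=bot.get_obs();print(o['t'],o['eef_pos'].round(4),yaw()[1],o['q'].round(2));move((.3847,-.3387,.11),118.9)
E
```

```text
6.6 [ 0.5913 -0.0496  0.1294] -178.94999985948215 [-0.09  0.46  0.09  1.85 -0.06  0.84  1.62]
slide [ 211.8 -285.2   19.9] roll -27.8 | alt 152.2 q7 1.62
```

Request:
{"api": "send_rows", "payload": {
  "slide": [
    [26,-35,-10],
    [52,-70,-10],
    [78,-105,-10],
    [104,-140,-10],
    [130,-175,0],
    [156,-210,0],
    [182,-245,0],
    [200,-270,0]
  ],
  "roll": [7,14,21,28,35,42,49,56],
  "claw": [1,1,1,1,1,1,1,1]
}}

```text
t: 7.27
eef_pos: [0.3975, -0.3204, 0.1295]
tool_rot: [-0.001, 0.464, 0.886, -0.0]
contact_force: [-0.2, -0.9, 0.4]
gripper_width: 0.996
grasp_force: 0.0
```

Request:
{"api": "send_rows", "payload": {
  "slide": [
    [0,0,0],
    [0,0,0],
    [0,0,0],
    [0,0,0],
    [0,0,0],
    [0,0,0],
    [0,0,0],
    [0,0,0]
  ],
  "roll": [7,14,21,28,35,42,49,56],
  "claw": [1,1,1,1,1,1,1,1]
}}

```text
t: 7.93
eef_pos: [0.3991, -0.3193, 0.1296]
tool_rot: [-0.001, 0.826, 0.564, -0.001]
contact_force: [-0.3, -0.5, 0.8]
gripper_width: 1.002
grasp_force: 0.0
```

Request:
{"api": "send_rows", "payload": {
  "slide": [
    [0,0,0],
    [0,0,0],
    [0,0,0],
    [0,0,0],
    [0,0,0],
    [0,0,0],
    [0,0,0],
    [0,0,0]
  ],
  "roll": [7,14,21,28,35,40,40,40],
  "claw": [1,1,1,1,1,1,1,1]
}}

```text
t: 8.6
eef_pos: [0.3993, -0.3193, 0.1299]
tool_rot: [-0.0, 0.968, 0.252, -0.001]
contact_force: [0.8, -0.3, 0.4]
gripper_width: 1.006
grasp_force: 0.0
```

```bash
python3 - <<'E'
from h import *
o=bot.get_obs();print(o['t'],o['eef_pos'].round(4),yaw()[1],o['joint_vel'].round(2));move((.3847,-.3387,.012),118.9)
E
```

```text
8.6 [ 0.3993 -0.3193  0.1299] 29.21286818922064 [ 0.01 -0.01 -0.01 -0.    0.    0.    0.01]
slide [-22.   10.  117.9] roll 0.3 | alt -179.7 q7 -0.06
```

Request:
{"api": "send_rows", "payload": {
  "slide": [
    [-11,5,0],
    [-22,10,0],
    [-22,10,25],
    [-22,10,50],
    [-22,10,75],
    [-22,10,100],
    [-22,10,113],
    [-22,10,118]
  ],
  "roll": [0.3,0.3,0.3,0.3,0.3,0.3,0.3,0.3],
  "claw": [1,1,1,1,1,1,1,1],
  "force": 40
}}

```text
t: 9.27
eef_pos: [0.3832, -0.3396, 0.0109]
tool_rot: [-0.001, 0.969, 0.248, -0.001]
contact_force: [0.0, 0.4, -0.1]
gripper_width: 0.999
grasp_force: 0.0
```

Request:
{"api": "send_rows", "payload": {
  "slide": [
    [0,0,0],
    [0,0,0],
    [0,0,0],
    [0,0,0],
    [0,0,0],
    [0,0,0],
    [0,0,0],
    [0,0,0]
  ],
  "roll": [0,0,0,0,0,0,0,0],
  "claw": [1,0.3,0.3,0.3,0.3,0.3,0.3,0.3]
}}

```text
t: 9.93
eef_pos: [0.386, -0.3398, 0.0139]
tool_rot: [0.001, 0.969, 0.248, 0.001]
contact_force: [-0.2, 0.6, 6.7]
gripper_width: 0.602
grasp_force: 41.9
```

```bash
python3 - <<'E'
from h import *
o=bot.get_obs();print(o['t'],o['eef_pos'].round(4),yaw()[1],o['contact_force'],o['gripper_width'],o['grasp_force']);inhand(0)
move((*B(-49.3,-10),.14),2.4)
E
```

```text
9.9333 [ 0.386  -0.3398  0.0139] 28.755398569411664 [-0.15553568  0.62837896  6.68129483] 0.6016894467200532 41.90230429172516
4301 [273. 164.] [ 0.4387 -0.3105  0.046 ] tool: [ 60.3  -0.2 -32.1]
419 [191. 298.] [ 0.3826 -0.3081  0.046 ] tool: [ 12.3 -29.3 -32.2]
373 [363. 309.] [ 0.408  -0.3635  0.046 ] tool: [  7.9  31.5 -32.1]
2396 [276. 359.] [ 0.3739 -0.3471  0.046 ] tool: [-14.1   0.7 -32.2]
slide [ 289.7 -215.  -126.3] roll -63.6 | alt 116.4 q7 0.15
```

Request:
{"api": "send_rows", "payload": {
  "slide": [
    [0,0,-20],
    [0,0,-50],
    [0,0,-85],
    [20,-15,-120],
    [50,-37,-126],
    [80,-59,-126],
    [110,-81,-126],
    [140,-103,-126]
  ],
  "roll": [0,0,0,-6,-12,-18,-24,-30],
  "claw": [0.3,0.3,0.3,0.3,0.3,0.3,0.3,0.3]
}}

```text
t: 10.65
eef_pos: [0.4594, -0.1796, 0.1397]
tool_rot: [0.0, 0.87, 0.493, 0.001]
contact_force: [0.2, 0.3, -0.3]
gripper_width: 0.604
grasp_force: 42.0
```

Request:
{"api": "send_rows", "payload": {
  "slide": [
    [0,0,0],
    [0,0,0],
    [0,0,0],
    [0,0,0],
    [0,0,0],
    [0,0,0],
    [0,0,0],
    [0,0,0]
  ],
  "roll": [-6,-12,-18,-24,-30,-33,-33,-33],
  "claw": [0.3,0.3,0.3,0.3,0.3,0.3,0.3,0.3]
}}

```text
t: 11.32
eef_pos: [0.4586, -0.1814, 0.139]
tool_rot: [0.0, 0.697, 0.717, 0.0]
contact_force: [0.2, -0.5, 0.3]
gripper_width: 0.604
grasp_force: 42.0
```

```bash
python3 - <<'E'
from h import *
o=bot.get_obs();print(o['t'],o['eef_pos'].round(4),yaw()[1],o['gripper_width'],o['grasp_force'],o['q'].round(2));inhand(o['eef_pos'][2]-.0125)
move((*B(-49.3,-10),.12),2.4)
E
```

```text
11.3167 [ 0.4586 -0.1814  0.139 ] 91.63936224427165 0.6043195135997335 42.013158202171326 [-0.22  0.33  0.56  2.1  -0.25  0.77  0.54]
747 [397.  16.] [ 0.4889 -0.0801  0.1725] tool: [100.4  33.2 -33.5]
705 [532.  15.] [ 0.5253 -0.079   0.1725] tool: [100.5  69.5 -33.5]
4326 [274. 164.] [ 0.4568 -0.1215  0.1725] tool: [ 60.   -0.2 -33.5]
558 [360. 300.] [ 0.4883 -0.1687  0.1725] tool: [ 11.8  30.  -33.5]
546 [191. 302.] [ 0.4291 -0.1715  0.1725] tool: [ 10.8 -29.2 -33.5]
2384 [526. 318.] [ 0.5481 -0.1748  0.1725] tool: [  4.1  89.6 -33.5]
618 [502. 327.] [ 0.5405 -0.1787  0.1725] tool: [  0.4  81.9 -33.5]
2486 [276. 359.] [ 0.4597 -0.1952  0.1725] tool: [-13.8   0.6 -33.5]
slide [167.4  82.5  19. ] roll -0.8 | alt 179.2 q7 0.54
```

```bash
python3 - <<'E'
from h import *
move((*B(-49.3,-2.6),.085),2.4)
E
```

```text
slide [174.8  82.4  54. ] roll -0.8 | alt 179.2 q7 0.54
```

Request:
{"api": "send_rows", "payload": {
  "slide": [
    [30,14,0],
    [65,30,0],
    [100,47,0],
    [135,64,0],
    [165,78,10],
    [175,82,30],
    [175,82,50],
    [175,82,54]
  ],
  "roll": [-0.8,-0.8,-0.8,-0.8,-0.8,-0.8,-0.8,-0.8],
  "claw": [0.3,0.3,0.3,0.3,0.3,0.3,0.3,0.3]
}}

```text
t: 12.03
eef_pos: [0.5336, -0.0024, 0.0821]
tool_rot: [-0.001, 0.691, 0.723, -0.002]
contact_force: [-0.4, 0.1, -1.4]
gripper_width: 0.603
grasp_force: 42.1
```

Request:
{"api": "send_rows", "payload": {
  "slide": [
    [0,0,0],
    [0,0,0],
    [0,0,0],
    [0,0,0],
    [0,0,0],
    [0,0,0],
    [0,0,0],
    [0,0,0]
  ],
  "roll": [0,0,0,0,0,0,0,0],
  "claw": [0.3,0.3,0.3,0.3,0.3,0.3,0.3,0.3],
  "force": 20
}}

```text
t: 12.7
eef_pos: [0.5354, -0.004, 0.0849]
tool_rot: [0.0, 0.691, 0.723, 0.0]
contact_force: [0.4, 0.0, -0.9]
gripper_width: 0.604
grasp_force: 42.1
```

```bash
python3 - <<'E'
from h import *
o=bot.get_obs();print(o['t'],o['eef_pos'].round(4),yaw()[1],o['gripper_width'],o['grasp_force'],o['contact_force']);inhand(o['eef_pos'][2]-.0125,mn=1500)
move((*B(-49.3,-2.6),.085),2.4)
im=bot.read_camera("side");cv2.imwrite("pics/s3.png",cv2.resize(im[150:300,210:390],None,fx=4,fy=4,interpolation=2)[:,:,::-1])
E
```

```text
12.7 [ 0.5354 -0.004   0.0849] 92.53747674062349 0.6043072975454901 42.062190771102905 [ 0.39785078  0.02125669 -0.9220477 ]
2098 [245. 164.] [0.5239 0.0554 0.1184] tool: [ 59.9  -8.9 -33.5]
2121 [302. 163.] [0.5412 0.0564 0.1184] tool: [ 60.1   8.5 -33.5]
2464 [276. 359.] [ 0.5366 -0.0178  0.1184] tool: [-13.8   0.6 -33.5]
slide [-0.4  0.7 -0.2] roll 0.1 | alt -179.9 q7 0.24
```

View pics/s3.png

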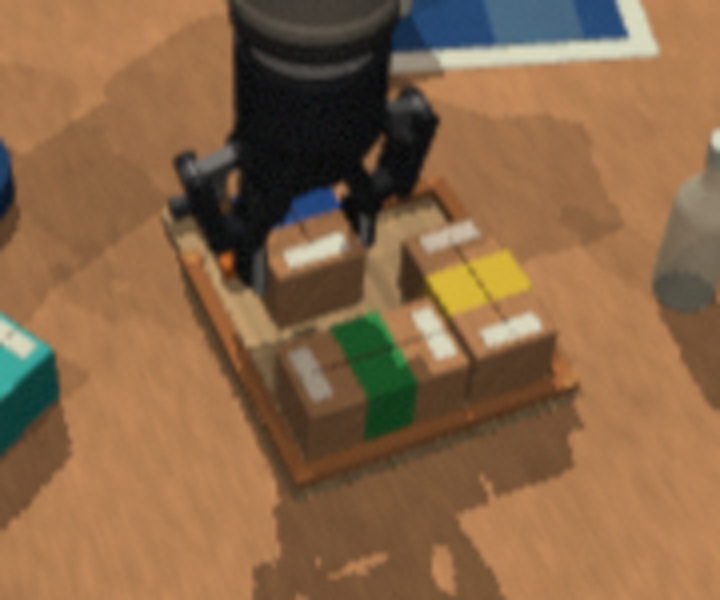

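Green and yellow lie flat and well packed. The blue carton hangs level, with its tail just over green's edge. Next I'll pivot its nose down.

Request:
{"api": "send_rows", "payload": {
  "slide": [
    [0,0,8],
    [0,0,13],
    [2,0,15.5],
    [4,0,17.5],
    [5.5,0,19.5],
    [7,0,21.5],
    [8.5,0,23],
    [9.5,0,24]
  ],
  "roll": [0,0,0,0,0,0,0,0],
  "claw": [0.25,0.25,0.25,0.25,0.25,0.25,0.25,0.25],
  "force": 20
}}

```text
t: 13.47
eef_pos: [0.5356, 0.0053, 0.0615]
tool_rot: [0.0, 0.691, 0.723, 0.001]
contact_force: [-3.2, 0.7, 16.6]
gripper_width: 0.606
grasp_force: 48.4
```

```bash
cat >> h.py <<'E'
def stat(n=2000,z=.0125):
    o=bot.get_obs();print(o['t'].round(2),o['eef_pos'].round(4),round(yaw()[1],1),o['gripper_width'].round(3),o['grasp_force'].round(1),o['contact_force'].round(1));inhand(o['eef_pos'][2]-z,mn=n)
E
python3 - <<'E'
from h import *
stat(1000)
E
```

```text
Traceback (most recent call last):
  File "h.py", line 41, in stat
    o=bot.get_obs();print(o['t'].round(2),o['eef_pos'].round(4),round(yaw()[1],1),o['gripper_width'].round(3),o['grasp_force'].round(1),o['contact_force'].round(1));inhand(o['eef_pos'][2]-z,mn=n)
                          ^^^^^^^^^^^^
AttributeError: 'float' object has no attribute 'round'
```

```bash
sed -i "s/o\['t'\].round(2)/o['t']/;s/o\['gripper_width'\].round(3),o\['grasp_force'\].round(1)/o['gripper_width'],o['grasp_force']/" h.py
python3 - <<'E'
from h import *
stat(1000)
im=bot.read_camera("side");w=bot.read_camera("wrist");cv2.imwrite("pics/s4.png",np.hstack([cv2.resize(im[180:280,220:350],None,fx=3.5,fy=3.5,interpolation=2),cv2.resize(w,(467,350))[:,100:400]])[:,:,::-1])
E
```

```text
13.4667 [0.5356 0.0053 0.0615] 92.5 0.605501505757851 48.44562113285065 [-3.2  0.7 16.6]
3657 [276. 153.] [0.5334 0.0684 0.095 ] tool: [ 63.2   0.6 -33.5]
1802 [492. 273.] [0.6086 0.0308 0.095 ] tool: [ 22.3  74.1 -33.4]
3237 [275. 364.] [ 0.5367 -0.0107  0.095 ] tool: [-16.1   0.4 -33.5]
```

View pics/s4.png

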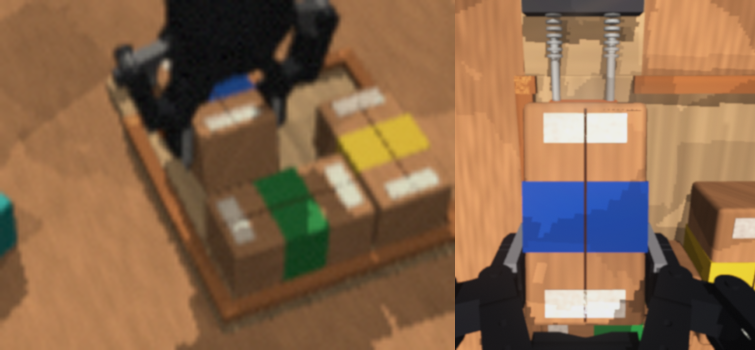

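```bash
cat >> h.py <<'E'
from scipy.optimize import least_squares
def tilt(rf,rn,ax=23.1,hp=32.6):
    m=bot.camera_model("wrist");o=bot.get_obs();r,_=yaw();tcp=o["eef_pos"]
    def pts(p):
        t,a,h=p;d=np.array([np.cos(t),0,np.sin(t)]);u=np.array([np.sin(t),0,-np.cos(t)]);P=np.array([0,0,-18.7])
        return d,u,P,[tcp+r@(P+(a+k)*d+(46-h)*u)/1000 for k in(37.1,-37.1)]
    f=lambda p:np.r_[proj(m,pts(p)[3])[:,1]-[rf,rn],(p[1]-ax)*.5,(p[2]-hp)*.5]
    s=least_squares(f,[.1,ax,hp]);t,a,h=s.x;d,u,P,_=pts(s.x)
    bd=lambda v:(lambda w:(np.array([[np.cos(BA),np.sin(BA)],[-np.sin(BA),np.cos(BA)]])@((w[:2]-[BX,BY])*1000)).round(1).tolist()+[round(w[2]*1000-12,1)])(tcp+r@v/1000)
    print("tilt",round(np.degrees(t),1),"ax,h",s.x[1:].round(1),"P",bd(P),"nose",bd(P+(a+48)*d-h*u),"tail",bd(P+(a-48)*d-h*u),"res",s.fun.round(1))
E
python3 - <<'E'
from h import *
tilt(153,364)
E
```

```text
tilt 14.5 ax,h [21.3 29.6] P [-49.3, 7.1, np.float64(68.2)] nose [-49.4, 66.8, np.float64(22.1)] tail [-49.2, -26.2, np.float64(46.1)] res [ 0.3 -0.5 -0.9 -1.5]
```

Request:
{"api": "send_rows", "payload": {
  "slide": [
    [-2,0,0.5],
    [-4,0,1],
    [-4,0,2.5],
    [-3,0,4],
    [-2,0,5.5],
    [-1,0,7],
    [0,0,8],
    [0,0,8]
  ],
  "roll": [0,0,0,0,0,0,0,0],
  "claw": [0.25,0.25,0.25,0.25,0.25,0.25,0.25,0.25]
}}

```text
t: 14.28
eef_pos: [0.5356, 0.0074, 0.0536]
tool_rot: [-0.001, 0.691, 0.723, 0.001]
contact_force: [-3.3, 5.4, 17.0]
gripper_width: 0.603
grasp_force: 53.8
```

```bash
python3 - <<'E'
from h import *
stat(1000)
E
```

```text
14.2833 [0.5356 0.0074 0.0536] 92.6 0.6033684407646203 53.816245794296265 [-3.3  5.4 17. ]
1014 [238.  79.] [0.5216 0.091  0.0871] tool: [ 84.3 -10.2 -33.3]
1023 [308.  79.] [0.5414 0.092  0.0871] tool: [ 84.3   9.7 -33.3]
3113 [276. 150.] [0.5333 0.0713 0.0871] tool: [ 64.1   0.7 -33.3]
1928 [501. 287.] [0.613  0.0278 0.0871] tool: [ 17.   78.2 -33.4]
3753 [276. 362.] [ 0.5368 -0.0078  0.0871] tool: [-15.1   0.5 -33.5]
```

```bash
python3 - <<'E'
from h import *
tilt(150,362,21.3,29.6)
E
```

```text
tilt 18.6 ax,h [21.6 28.9] P [-49.2, 9.1, np.float64(60.3)] nose [-49.4, 66.0, np.float64(10.9)] tail [-49.1, -25.1, np.float64(41.3)] res [ 0.1 -0.1  0.2 -0.4]
```

Request:
{"api": "send_rows", "payload": {
  "slide": [
    [0,0,-6],
    [-3,0,-12],
    [-6,0,-12],
    [-6,0,-12],
    [-6,0,-12],
    [-6,0,-12],
    [-6,0,-12],
    [-6,0,-12]
  ],
  "roll": [0,0,0,0,0,0,0,0],
  "claw": [0.25,0.25,0.25,0.25,0.25,0.25,0.25,0.25]
}}

```text
t: 15.0
eef_pos: [0.5349, -0.0005, 0.0644]
tool_rot: [-0.0, 0.691, 0.723, -0.0]
contact_force: [0.5, 0.0, 0.2]
gripper_width: 0.605
grasp_force: 51.8
```

```bash
cat >> h.py <<'E'
def auto():
    o=bot.get_obs();m=bot.camera_model("wrist");im=bot.read_camera("wrist");h=cv2.cvtColor(im,cv2.COLOR_RGB2HSV)
    mk=((h[:,:,1]<70)&(h[:,:,2]>95)).astype(np.uint8);mk=cv2.morphologyEx(mk,cv2.MORPH_CLOSE,np.ones((3,9)));n,l,s,c=cv2.connectedComponentsWithStats(mk[:,205:345])
    L=[(s[i,4],c[i].round(1)) for i in range(1,n) if s[i,4]>1500];print(o['t'],o['eef_pos'].round(4),round(yaw()[1],1),"F",o['contact_force'].round(1),"grip",round(o['grasp_force'],1),[(int(a),b.tolist()) for a,b in L])
    far=min((b[1] for a,b in L if b[1]>95));near=max(b[1] for a,b in L if b[1]>95);tilt(far,near,21.5,29)
E
python3 - <<'E'
from h import *
auto()
E
```

```text
15.0 [ 5.349e-01 -5.000e-04  6.440e-02] 92.5 F [0.5 0.  0.2] grip 51.8 [(3110, [71.1, 150.2]), (3753, [70.5, 362.3])]
tilt 18.3 ax,h [21.6 28.8] P [-50.2, 1.3, np.float64(71.2)] nose [-50.4, 58.4, np.float64(22.1)] tail [-50.1, -32.8, np.float64(52.2)] res [ 0.  -0.   0.  -0.1]
```

Request:
{"api": "send_rows", "payload": {
  "slide": [
    [2,0,3],
    [3.5,0,5],
    [4,0,6.5],
    [4.5,0,8],
    [5,0,9.5],
    [5.5,0,10.5],
    [5.5,0,11],
    [5.5,0,11]
  ],
  "roll": [0,0,0,0,0,0,0,0],
  "claw": [0.25,0.25,0.25,0.25,0.25,0.25,0.25,0.25]
}}

```text
t: 15.72
eef_pos: [0.5349, 0.0047, 0.0549]
tool_rot: [-0.0, 0.692, 0.722, 0.0]
contact_force: [-5.8, 0.6, 17.6]
gripper_width: 0.602
grasp_force: 53.8
```

```bash
python3 - <<'E'
from h import *
auto()
E
```

```text
15.7167 [0.5349 0.0047 0.0549] 92.5 F [-5.8  0.6 17.6] grip 53.8 [(3072, [70.8, 150.5]), (3742, [70.7, 362.2])]
tilt 18.3 ax,h [21.5 28.9] P [-50.0, 6.5, np.float64(61.7)] nose [-50.1, 63.4, np.float64(12.4)] tail [-50.0, -27.8, np.float64(42.5)] res [ 0. -0.  0. -0.]
```

Request:
{"api": "send_rows", "payload": {
  "slide": [
    [0,0,-6],
    [-6,0,-7],
    [-10,0,-7],
    [-10,0,-4],
    [-10,0,-2],
    [-10,0,0],
    [-9,0,1],
    [-9,0,1]
  ],
  "roll": [0,0,0,0,0,0,0,0],
  "claw": [0.25,0.25,0.25,0.25,0.25,0.25,0.25,0.25]
}}

```text
t: 16.43
eef_pos: [0.5379, -0.0025, 0.0552]
tool_rot: [0.001, 0.691, 0.723, 0.003]
contact_force: [-4.3, 5.9, 26.7]
gripper_width: 0.605
grasp_force: 56.9
```

```bash
python3 - <<'E'
from h import *
auto()
s=bot.read_camera("side");t=bot.read_camera("top");cv2.imwrite("pics/s5.png",np.hstack([cv2.resize(s[180:280,220:350],None,fx=3.5,fy=3.5,interpolation=2),cv2.resize(t[145:245,245:345],None,fx=3.5,fy=3.5,interpolation=2)])[:,:,::-1])
E
```

```text
16.4333 [ 0.5379 -0.0025  0.0552] 92.6 F [-4.3  5.9 26.7] grip 56.9 [(2817, [70.9, 151.1]), (3988, [70.4, 361.0])]
tilt 23.1 ax,h [20.9 29.3] P [-47.5, -0.9, np.float64(61.9)] nose [-47.4, 51.1, np.float64(8.0)] tail [-47.3, -37.3, np.float64(45.5)] res [-0.1  0.  -0.3  0.1]
```

View pics/s5.png

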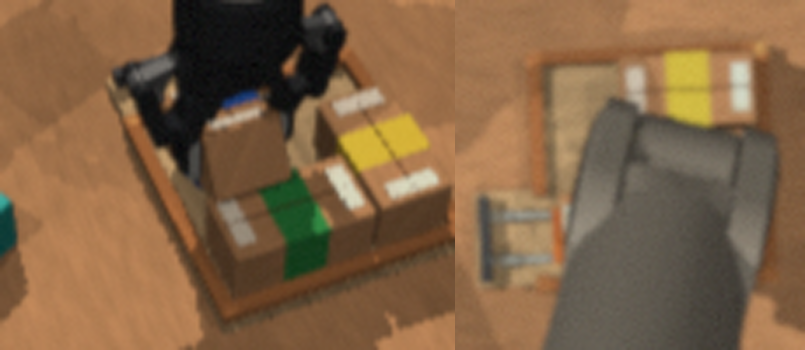

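The side view shows the blue carton tilted nose down, with its tail on green's top at about (250,190). The nose is in front of the stop and lower than its top, so I'll push it onto the stop now.

Request:
{"api": "send_rows", "payload": {
  "slide": [
    [2,0,0],
    [4,0,1],
    [7,0,2],
    [10,0,3],
    [13,0,4],
    [16,0,4.5],
    [18,0,5],
    [20,0,5]
  ],
  "roll": [0,0,0,0,0,0,0,0],
  "claw": [0.25,0.25,0.25,0.25,0.25,0.25,0.25,0.25]
}}

```text
t: 17.25
eef_pos: [0.5375, 0.0081, 0.0509]
tool_rot: [0.005, 0.694, 0.72, 0.0]
contact_force: [-0.1, -15.6, 30.0]
gripper_width: 0.6
grasp_force: 56.8
```

```bash
python3 - <<'E'
from h import *
auto()
E
```

```text
17.25 [0.5375 0.0081 0.0509] 92.2 F [ -0.1 -15.6  30. ] grip 56.8 [(2879, [71.1, 151.5]), (4044, [70.8, 361.4])]
tilt 15.7 ax,h [21.8 29.9] P [-47.0, 11.2, np.float64(57.5)] nose [-46.4, 70.1, np.float64(9.6)] tail [-47.0, -22.2, np.float64(36.1)] res [-0.1  0.1  0.1  0.4]
```

```bash
cat >> h.py <<'E'
def orange(im,n="top"):
    m=bot.camera_model(n);h=cv2.cvtColor(im,cv2.COLOR_RGB2HSV);mk=cv2.inRange(h,(5,205,140),(14,255,255));mk[:170]=0;mk[235:]=0;mk[:,:240]=0;mk[:,305:]=0
    ys,xs=np.nonzero(mk)
    if len(xs):print("orange px",len(xs),xs.min(),xs.max(),round(xs.mean(),1),ys.min(),ys.max())
E
python3 - <<'E'
from h import *
orange(cv2.imread("pics/top0.png")[:,:,::-1]);t=bot.read_camera("top");orange(t)
a=cv2.imread("pics/top0.png");print(a[205:222:4,268:282,::-1][2].tolist())
s=bot.read_camera("side");w=bot.read_camera("wrist");cv2.imwrite("pics/s6.png",np.hstack([cv2.resize(t[185:235,245:305],None,fx=6,fy=6,interpolation=2),cv2.resize(w,(420,315))[:300]])[:,:,::-1])
E
```

```text
[[180, 150, 106], [178, 147, 107], [169, 141, 100], [168, 137, 98], [171, 130, 89], [185, 123, 73], [193, 113, 53], [193, 112, 48], [176, 105, 51], [143, 98, 60], [122, 97, 67], [117, 95, 67], [122, 101, 73], [139, 117, 83]]
```

View pics/s6.png

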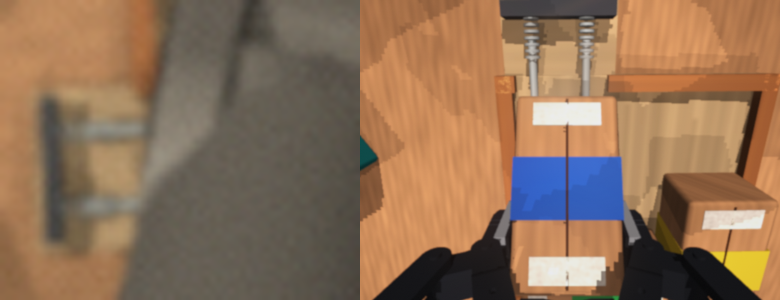

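The stop itself is hidden here. My tilt reading from label rows alone is weak, so I'll refit using label widths as well.

```bash
cat > fit.py <<'E'
from h import *
from scipy.optimize import least_squares
def corners(verbose=True,im=None):
    im=bot.read_camera("wrist") if im is None else im;h=cv2.cvtColor(im,cv2.COLOR_RGB2HSV)
    mk=((h[:,:,1]<70)&(h[:,:,2]>95)).astype(np.uint8);mk=cv2.morphologyEx(mk,cv2.MORPH_CLOSE,np.ones((3,9)));mk[:95]=0;mk[:,:205]=0;mk[:,345:]=0
    n,l,s,c=cv2.connectedComponentsWithStats(mk);L=sorted([(c[i][1],i) for i in range(1,n) if s[i,4]>1500])
    out=[]
    for _,i in(L[0],L[-1]):
        ys,xs=np.nonzero(l==i);out.append([c[i][0],c[i][1],np.sqrt(12)*xs.std(),np.sqrt(12)*ys.std()])
    return np.array(out)
LW,LH=34.,12.
def fit(C,ax=23.1,hp=30.5,th=.3):
    m=bot.camera_model("wrist");o=bot.get_obs();r,_=yaw();tcp=o["eef_pos"]
    def geo(p):
        t,a,h=p[:3];d=np.array([np.cos(t),0,np.sin(t)]);u=np.array([np.sin(t),0,-np.cos(t)]);return d,u,np.array([0,0,-18.7]),a,h
    def res(p):
        d,u,P,a,h=geo(p);R=[]
        for i,k in enumerate((37.1,-37.1)):
            c=P+(a+k)*d+(46-h)*u;W=np.array([0,p[3]/2,0]);q=proj(m,[tcp+r@v/1000 for v in(c,c-W,c+W)])
            R+=[q[0,1]-C[i,1],(abs(q[2,0]-q[1,0])-C[i,2])]
        return np.r_[R,(a-ax)*.4,(h-hp)*.4,(p[3]-LW)*.5]
    s=least_squares(res,[th,ax,hp,LW]);d,u,P,a,h=geo(s.x)
    M=np.array([[np.cos(BA),np.sin(BA)],[-np.sin(BA),np.cos(BA)]])
    bd=lambda v:[round(float(z),1) for z in (lambda w:[*(M@((w[:2]-[BX,BY])*1000)),w[2]*1000-12])(tcp+r@v/1000)]
    print("tilt",round(np.degrees(s.x[0]),1),"a,h,W",s.x[1:].round(1),"P",bd(P),"nose",bd(P+(a+48)*d-h*u),"tail",bd(P+(a-48)*d-h*u),"res",s.fun.round(1))
def go():
    o=bot.get_obs();C=corners();print(o['t'],o['eef_pos'].round(4),round(yaw()[1],1),"F",o['contact_force'].round(1),"grip",round(o['grasp_force'],1),C.round(1).tolist());fit(C)
if __name__=="__main__":go()
E
python3 - <<'E'
from fit import *
go()
C=corners(im=cv2.imread("pics/w2.png")[:,:,::-1]);print(C)
E
```

```text
17.45 [0.538  0.0098 0.0508] 92.2 F [ -1.7 -13.7  28.6] grip 56.9 [[276.0, 151.2, 90.6, 31.0], [275.7, 361.3, 101.9, 39.2]]
tilt 30.1 a,h,W [20.  27.  34.2] P [-46.9, 11.5, 57.5] nose [-46.3, 56.5, -0.1] tail [-46.9, -26.3, 48.4] res [ 0.3  0.4 -0.4 -0.4 -1.3 -1.4  0.1]
[[255.85140276 131.71635758 102.56260225  42.31754878]
 [277.34782609 332.72504026  90.29360264  28.23856294]]
```

The refit is consistent: tilt is 30°, the nose is on the slab at y≈56 and the tail is at green's edge. I'll ease off the down force and push forward.

Request:
{"api": "send_rows", "payload": {
  "slide": [
    [0,0,-2],
    [2,0,-3],
    [4,0,-3],
    [6,0,-3],
    [8,0,-3],
    [10,0,-3],
    [11,0,-3],
    [11,0,-3]
  ],
  "roll": [0,0,0,0,0,0,0,0],
  "claw": [0.25,0.25,0.25,0.25,0.25,0.25,0.25,0.25]
}}

```text
t: 18.17
eef_pos: [0.5362, 0.0231, 0.0516]
tool_rot: [0.003, 0.692, 0.721, 0.0]
contact_force: [1.8, -9.0, 7.5]
gripper_width: 0.601
grasp_force: 54.4
```

```bash
python3 fit.py
```

```text
18.1667 [0.5362 0.0231 0.0516] 92.3 F [ 1.8 -9.   7.5] grip 54.4 [[275.9, 151.2, 90.4, 30.8], [275.3, 361.2, 102.0, 39.4]]
tilt 30.3 a,h,W [19.9 26.9 34.2] P [-48.1, 24.8, 58.3] nose [-47.8, 69.7, 0.7] tail [-48.1, -13.1, 49.4] res [ 0.3  0.4 -0.4 -0.4 -1.3 -1.4  0.1]
```

Request:
{"api": "send_rows", "payload": {
  "slide": [
    [2,0,0],
    [4,0,0],
    [6,0,0],
    [6,0,0],
    [4,0,2],
    [1,0,5],
    [-2,0,8],
    [-3,0,9]
  ],
  "roll": [0,0,0,0,0,0,0,0],
  "claw": [0.25,0.25,0.25,0.25,0.25,0.25,0.25,0.25]
}}

```text
t: 18.88
eef_pos: [0.5366, 0.0198, 0.0432]
tool_rot: [0.003, 0.693, 0.721, 0.001]
contact_force: [0.4, -8.4, 17.5]
gripper_width: 0.603
grasp_force: 56.1
```

```bash
python3 fit.py
```

```text
18.8833 [0.5366 0.0198 0.0432] 92.3 F [ 0.4 -8.4 17.5] grip 56.1 [[275.3, 152.5, 97.6, 33.9], [275.5, 370.4, 101.5, 37.7]]
tilt 22.3 a,h,W [19.5 25.5 34.3] P [-47.9, 21.6, 49.9] nose [-47.5, 74.2, 0.6] tail [-47.9, -14.5, 37.3] res [ 0.3  0.2 -0.5 -0.2 -1.4 -2.   0.1]
```

Request:
{"api": "send_rows", "payload": {
  "slide": [
    [-1,0,2],
    [-3,0,5],
    [-5,0,8],
    [-7,0,11],
    [-9,0,14],
    [-10.5,0,16],
    [-11,0,17],
    [-11,0,17]
  ],
  "roll": [0,0,0,0,0,0,0,0],
  "claw": [0.25,0.25,0.25,0.25,0.25,0.25,0.25,0.25]
}}

```text
t: 19.6
eef_pos: [0.537, 0.0087, 0.026]
tool_rot: [0.003, 0.693, 0.721, 0.001]
contact_force: [1.3, -9.4, 12.7]
gripper_width: 0.604
grasp_force: 57.2
```

```bash
python3 fit.py
```

```text
19.6 [0.537  0.0087 0.026 ] 92.3 F [ 1.3 -9.4 12.7] grip 57.2 [[275.6, 168.5, 112.0, 40.0], [275.5, 383.9, 97.6, 30.9]]
tilt 6.8 a,h,W [19.3 23.  33.9] P [-47.9, 10.5, 32.7] nose [-47.6, 74.5, 1.7] tail [-47.8, -20.8, 13.4] res [ 0.3 -0.2 -0.7  0.3 -1.5 -3.  -0.1]
```

Request:
{"api": "send_rows", "payload": {
  "slide": [
    [-1,0,1],
    [-1.5,0,2],
    [-2,0,3],
    [-2,0,3],
    [-2,0,3],
    [-2,0,3],
    [-2,0,3],
    [-2,0,3]
  ],
  "roll": [0,0,0,0,0,0,0,0],
  "claw": [0.25,0.25,0.25,0.25,0.8,0.8,0.8,0.8]
}}

```text
t: 20.32
eef_pos: [0.5341, 0.0113, 0.0212]
tool_rot: [-0.0, 0.691, 0.723, -0.0]
contact_force: [-0.2, 0.0, 1.0]
gripper_width: 0.797
grasp_force: 0.0
```

```bash
python3 fit.py
```

```text
20.3167 [0.5341 0.0113 0.0212] 92.6 F [-0.2  0.   1. ] grip 0.0 [[282.6, 199.5, 114.0, 40.1], [282.6, 199.5, 114.0, 40.1]]
tilt 107.7 a,h,W [44.1  4.8 53.8] P [-50.5, 13.1, 28.0] nose [-50.5, -19.4, -58.4] tail [-50.5, 9.7, 33.1] res [  0.8 -26.9   1.2  16.    8.4 -10.3   9.9]
```

Request:
{"api": "send_rows", "payload": {
  "slide": [
    [0,0,-15],
    [0,0,-45],
    [0,0,-80],
    [0,0,-110],
    [0,0,-130],
    [0,0,-140],
    [0,0,-140],
    [0,0,-140]
  ],
  "roll": [0,0,0,0,0,0,0,0],
  "claw": [0.8,0.8,0.8,0.8,0.8,0.8,0.8,0.8]
}}

```text
t: 21.03
eef_pos: [0.5342, 0.0114, 0.1611]
tool_rot: [-0.0, 0.691, 0.723, -0.0]
contact_force: [-0.2, 0.2, -0.7]
gripper_width: 0.804
grasp_force: 0.0
```

```bash
cat >> h.py <<'E'
def toB(p):return (np.array([[np.cos(BA),np.sin(BA)],[-np.sin(BA),np.cos(BA)]])@((np.asarray(p)[:2]-[BX,BY])*1000)).round(1)
def lab(name,mn,roi=None,z=.058):
    m=bot.camera_model(name);im=bot.read_camera(name);h=cv2.cvtColor(im,cv2.COLOR_RGB2HSV)
    mk=((h[:,:,1]<75)&(h[:,:,2]>110)).astype(np.uint8);mk=cv2.morphologyEx(mk,cv2.MORPH_CLOSE,np.ones((7,7)if name=="wrist" else (1,1)));n,l,s,c=cv2.connectedComponentsWithStats(mk)
    for i in range(1,n):
        p=onz(m,c[i],z);b=toB(p)
        if s[i,4]>mn and abs(b).max()<90:print(name,s[i,4],c[i].round(1),"board",b)
    return im
E
python3 - <<'E'
from h import *
o=bot.get_obs();print(o['eef_pos'],o['t'])
im=lab("wrist",400);lab("side",20)
cv2.imwrite("pics/w7.png",im[:,:,::-1])
E
```

```text
[0.53420749 0.01138089 0.16106315] 21.0333
wrist 985 [278.5 136. ] board [-48.1  62.8]
wrist 816 [413.7 212. ] board [49.2  9. ]
wrist 1000 [279. 247.] board [-47.3 -18.9]
wrist 638 [384.2 301. ] board [ 35.5 -65.1]
side 57 [274.1 203.2] board [-45.   69.3]
side 62 [321.8 208.6] board [51.3 11.9]
side 51 [287. 219.] board [-36.2  13.8]
side 69 [337.3 231.9] board [ 52.3 -62.3]
side 79 [323.8 239.6] board [ 14.8 -70.1]
side 83 [292.4 250.2] board [-60.1 -69.8]
```

```bash
python3 - <<'E'
from h import *
w=bot.camera_model("wrist");s=bot.camera_model("side")
for a,b in(((278.5,136),(274.1,203.2)),((279,247),(287,219)),((413.7,212),(321.8,208.6)),((384.2,301),(337.3,231.9))):
    p=tri(w,a,s,b);print(toB(p),(p[2]*1000-12).round(1))
E
```

```text
[-48.4  63.4] 53.5
[-47.3  -6.3] 73.2
[48.4  9.8] 48.6
[ 41.7 -65.6] 49.0
```

View pics/w7.png

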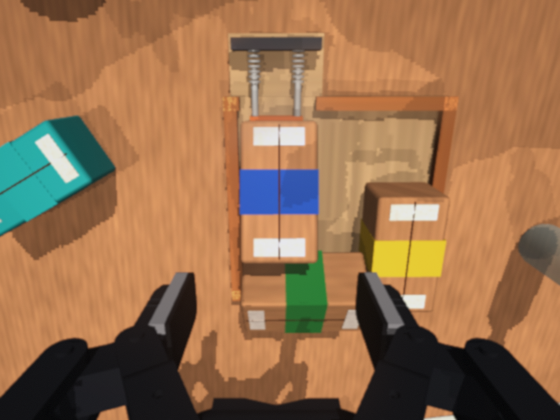

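The last picture shows blue at (279,190) still tilted about 15°, with its tail jammed up against green's face. The spring lifted it on release. I'll press the tail down with closed fingers.

```bash
python3 - <<'E'
from h import *
move((*B(-49,-5),.100),2.4)
E
```

```text
slide [-17.9   2.4  60. ] roll 0.2 | alt -179.8 q7 0.14
```

Request:
{"api": "send_rows", "payload": {
  "slide": [
    [-18,2,0],
    [-18,2,0],
    [-18,2,0],
    [-18,2,10],
    [-18,2,30],
    [-18,2,50],
    [-18,2,60],
    [-18,2,60]
  ],
  "roll": [0,0,0,0,0,0,0,0],
  "claw": [0,0,0,0,0,0,0,0],
  "force": 40
}}

```text
t: 21.8
eef_pos: [0.5352, -0.0063, 0.0988]
tool_rot: [-0.002, 0.691, 0.723, -0.002]
contact_force: [-0.5, 0.3, -0.4]
gripper_width: 0.001
grasp_force: 0.0
```

Request:
{"api": "send_rows", "payload": {
  "slide": [
    [0,0,5],
    [0,0,10],
    [0,0,15],
    [0,0,20],
    [0,0,25],
    [0,0,30],
    [0,0,35],
    [0,0,38]
  ],
  "roll": [0,0,0,0,0,0,0,0],
  "claw": [0,0,0,0,0,0,0,0]
}}

```text
t: 22.47
eef_pos: [0.537, -0.0067, 0.0629]
tool_rot: [-0.0, 0.691, 0.723, -0.0]
contact_force: [-1.0, -0.0, -0.3]
gripper_width: 0.001
grasp_force: 0.0
```

```bash
python3 - <<'E'
from h import *
o=bot.get_obs();print(o['eef_pos'],o['contact_force'].round(1),toB(o['eef_pos']))
lab("wrist",400);lab("side",20)
E
```

```text
[ 0.53697404 -0.00667261  0.06288367] [-1.  -0.  -0.3] [-48.5  -4.9]
wrist 2655 [275.7 134.9] board [-48.1  58.6]
wrist 1969 [494.  247.7] board [49.5  9. ]
wrist 598 [265. 289.] board [-52.9 -12.4]
wrist 602 [286.7 289.1] board [-42.8 -12.4]
wrist 724 [481.  378.3] board [ 57.4 -64.5]
side 54 [321.6 208.8] board [50.6 11.7]
side 53 [288.5 228.6] board [-44.3 -12.9]
side 66 [318.5 233.7] board [ 11.4 -51. ]
side 69 [337.3 231.9] board [ 52.3 -62.3]
side 69 [287.7 244.2] board [-63.1 -51.5]
```

Request:
{"api": "send_rows", "payload": {
  "slide": [
    [0,0,3],
    [0,0,5],
    [0,0,6],
    [0,0,6],
    [0,0,0],
    [0,0,-20],
    [0,0,-60],
    [0,0,-95]
  ],
  "roll": [0,0,0,0,0,0,0,0],
  "claw": [0,0,0,0,0,0,0,0]
}}

```text
t: 23.23
eef_pos: [0.5367, -0.0071, 0.1597]
tool_rot: [-0.0, 0.691, 0.723, -0.001]
contact_force: [0.6, 0.4, 0.4]
gripper_width: -0.0
grasp_force: 0.0
```

Request:
{"api": "send_rows", "payload": {
  "slide": [
    [0,0,0],
    [0,0,0],
    [0,0,0],
    [0,0,0],
    [0,0,0],
    [0,0,0],
    [0,0,0],
    [0,0,0]
  ],
  "roll": [0,0,0,0,0,0,0,0],
  "claw": [0,0,1,1,1,1,1,1]
}}

```text
t: 23.9
eef_pos: [0.5371, -0.0071, 0.1582]
tool_rot: [-0.0, 0.691, 0.723, -0.0]
contact_force: [-0.5, 0.7, 0.8]
gripper_width: 0.843
grasp_force: 0.0
```

```bash
python3 - <<'E'
from h import *
o=bot.get_obs();print(o['t'],o['eef_pos'],o['contact_force'].round(1),toB(o['eef_pos']),o['q'].round(2))
lab("wrist",400);lab("side",20)
move((.606+.0226*0,-.289,.13),119.4)
E
```

```text
23.9 [ 0.53714381 -0.00705043  0.15820563] [-0.5  0.7  0.8] [-48.3  -5.3] [-0.53  0.37  0.54  1.98 -0.25  0.85  0.19]
wrist 1058 [275.8 115.5] board [-47.8  57.8]
wrist 843 [415.5 188. ] board [49.2  9.1]
wrist 822 [276.1 222. ] board [-47.5 -16.4]
wrist 688 [351.8 267.9] board [  9.4 -53.1]
wrist 698 [252.5 267.9] board [-65.  -53.4]
wrist 1234 [398.5 292.1] board [ 46.7 -73.9]
side 64 [274.8 205.8] board [-46.4  61.3]
side 53 [321.6 208.8] board [50.6 11.6]
side 67 [288.1 229.1] board [-45.6 -13.9]
side 68 [318.6 233.8] board [ 11.4 -51.5]
side 69 [337.3 231.9] board [ 52.3 -62.3]
side 71 [287.7 244.1] board [-63.  -51.3]
slide [-284.7   56.1   28.5] roll 63.1 | alt -116.9 q7 0.19
```

```bash
python3 - <<'E'
from h import *
ims={n:bot.read_camera(n) for n in("top","side")}
for n,g,r in(("top",(417,184),22),("side",(376,330),24)):
    c,a,d,L=pose(bot.camera_model(n),ims[n],g,r,.046);print(n,c.round(4),round(a,1),round(d,4),[(int(A),p.round(1).tolist()) for A,p in L])
move((.5816,-.3027,.13),119.4)
E
```

```text
top [ 0.6062 -0.2893  0.046 ] -150.8 0.0745 [(80, [425.4, 196.1]), (78, [410.4, 169.9])]
side [ 0.619  -0.2924  0.046 ] 17.3 0.0937 [(128, [396.7, 316.3]), (120, [362.4, 344.7])]
slide [-297.4   31.1   28.6] roll 63.1 | alt -116.9 q7 0.19
```

Request:
{"api": "send_rows", "payload": {
  "slide": [
    [-37,4,0],
    [-74,8,0],
    [-111,12,0],
    [-148,16,0],
    [-185,20,5],
    [-222,24,12],
    [-260,27,20],
    [-297,31,28]
  ],
  "roll": [7,14,21,28,35,42,49,56],
  "claw": [1,1,1,1,1,1,1,1]
}}

```text
t: 24.77
eef_pos: [0.5817, -0.3041, 0.1304]
tool_rot: [0.0, 0.95, 0.311, 0.0]
contact_force: [1.2, 0.1, 1.5]
gripper_width: 1.005
grasp_force: 0.0
```

Request:
{"api": "send_rows", "payload": {
  "slide": [
    [0,0,0],
    [0,0,0],
    [0,0,0],
    [0,0,0],
    [0,0,0],
    [0,0,0],
    [0,0,0],
    [0,0,0]
  ],
  "roll": [7,7,7,7,7,7,7,7],
  "claw": [1,1,1,1,1,1,1,1]
}}

```text
t: 25.43
eef_pos: [0.5818, -0.3016, 0.131]
tool_rot: [-0.0, 0.967, 0.256, 0.0]
contact_force: [-0.1, 0.2, 0.5]
gripper_width: 0.996
grasp_force: 0.0
```

```bash
python3 - <<'E'
from h import *
o=bot.get_obs();print(o['t'],o['eef_pos'].round(4),o['joint_vel'].round(2))
move((.5816,-.3027,.014),119.4)
E
```

```text
25.4333 [ 0.5818 -0.3016  0.131 ] [ 0.  0.  0. -0.  0.  0. -0.]
slide [ -0.8   0.8 117. ] roll 0.2 | alt -179.8 q7 -0.2
```

Request:
{"api": "send_rows", "payload": {
  "slide": [
    [-1,1,25],
    [-1,1,55],
    [-1,1,85],
    [-1,1,105],
    [-1,1,114],
    [-1,1,115],
    [-1,1,115],
    [-1,1,115]
  ],
  "roll": [0.2,0.2,0.2,0.2,0.2,0.2,0.2,0.2],
  "claw": [1,1,1,1,1,1,1,0.3],
  "force": 50
}}

```text
t: 26.1
eef_pos: [0.5821, -0.3044, 0.0172]
tool_rot: [0.001, 0.967, 0.253, 0.001]
contact_force: [0.5, 0.6, 0.2]
gripper_width: 0.889
grasp_force: 0.0
```

Request:
{"api": "send_rows", "payload": {
  "slide": [
    [0,0,0],
    [0,0,0],
    [0,0,0],
    [0,0,0],
    [0,0,-15],
    [0,0,-45],
    [0,0,-80],
    [0,0,-115]
  ],
  "roll": [0,0,0,0,0,0,0,0],
  "claw": [0.3,0.3,0.3,0.3,0.3,0.3,0.3,0.3]
}}

```text
t: 26.77
eef_pos: [0.5805, -0.3035, 0.1326]
tool_rot: [-0.0, 0.967, 0.253, -0.0]
contact_force: [0.5, -0.6, -1.1]
gripper_width: 0.598
grasp_force: 52.2
```

Request:
{"api": "send_rows", "payload": {
  "slide": [
    [0,0,-10],
    [0,0,-20],
    [0,0,-20],
    [0,0,-20],
    [0,0,-20],
    [0,0,-20],
    [0,0,-20],
    [0,0,-20]
  ],
  "roll": [5,10,15,20,25,27,27,27],
  "claw": [0.3,0.3,0.3,0.3,0.3,0.3,0.3,0.3]
}}

```text
t: 27.43
eef_pos: [0.5812, -0.3036, 0.1514]
tool_rot: [0.0, 1.0, 0.021, 0.0]
contact_force: [-0.4, 0.7, -0.7]
gripper_width: 0.6
grasp_force: 52.4
```

```bash
python3 - <<'E'
from h import *
stat(1000,.016)
move((*B(-0.7,49.3),.15),92.4)
E
```

```text
27.4333 [ 0.5812 -0.3036  0.1514] 2.4 0.5998498453651566 52.35905170440674 [-0.4  0.7 -0.7]
10324 [362.  34.] [ 0.6794 -0.3242  0.1814] tool: [ 97.3  24.7 -30. ]
4169 [273. 150.] [ 0.6453 -0.3002  0.1814] tool: [ 64.3  -0.6 -30. ]
1129 [253. 345.] [ 0.5714 -0.2957  0.1814] tool: [ -9.4  -8.3 -30. ]
1124 [299. 345.] [ 0.5724 -0.313   0.1814] tool: [ -9.1   9.  -30. ]
slide [  16.2 -352.7    1.3] roll 0.0 | alt -180.0 q7 -0.61
```

Request:
{"api": "send_rows", "payload": {
  "slide": [
    [2,-38,0],
    [4,-78,0],
    [6,-118,0],
    [8,-158,0],
    [10,-198,0],
    [12,-238,0],
    [14,-278,0],
    [16,-310,0]
  ],
  "roll": [0,0,0,0,0,0,0,0],
  "claw": [0.3,0.3,0.3,0.3,0.3,0.3,0.3,0.3]
}}

```text
t: 28.15
eef_pos: [0.5843, 0.0104, 0.1509]
tool_rot: [-0.001, 1.0, 0.022, -0.0]
contact_force: [1.6, -0.7, -0.6]
gripper_width: 0.601
grasp_force: 52.4
```

Request:
{"api": "send_rows", "payload": {
  "slide": [
    [0,-20,0],
    [1,-43,15],
    [1,-43,40],
    [1,-43,60],
    [1,-43,60],
    [1,-43,60],
    [1,-43,60],
    [1,-43,60]
  ],
  "roll": [0,0,0,0,0,0,0,0],
  "claw": [0.3,0.3,0.3,0.3,0.3,0.3,0.3,0.3]
}}

```text
t: 28.82
eef_pos: [0.5847, 0.049, 0.0919]
tool_rot: [-0.0, 1.0, 0.02, 0.001]
contact_force: [-0.0, 0.2, 0.4]
gripper_width: 0.6
grasp_force: 52.4
```

```bash
python3 - <<'E'
from h import *
stat(1000,.016)
move((*B(0.5,49.3),.030),92.4)
E
```

```text
28.8167 [0.5847 0.049  0.0919] 2.3 0.6001242335825542 52.357333302497864 [-0.   0.2  0.4]
1581 [ 9. 39.] [0.6775 0.128  0.1219] tool: [ 96.  -75.3 -29.8]
1781 [506. 160.] [ 0.6488 -0.0213  0.1219] tool: [ 61.3  72.8 -29.9]
4211 [273. 151.] [0.6487 0.0521 0.1219] tool: [ 64.2  -0.6 -29.9]
1450 [468. 237.] [ 0.6223 -0.0149  0.1219] tool: [ 35.1  65.3 -29.9]
2336 [276. 345.] [0.5753 0.0482 0.1219] tool: [ -9.3   0.4 -30. ]
slide [-1.1 -0.4 61.9] roll -0.1 | alt 179.9 q7 -1.08
```

Request:
{"api": "send_rows", "payload": {
  "slide": [
    [-1,-0.5,10],
    [-1,-0.5,20],
    [-1,-0.5,30],
    [-1,-0.5,40],
    [-1,-0.5,50],
    [-1,-0.5,58],
    [-1,-0.5,62],
    [-1,-0.5,62]
  ],
  "roll": [0,0,0,0,0,0,0,0],
  "claw": [0.3,0.3,0.3,0.3,0.3,0.3,0.3,0.3]
}}

```text
t: 29.53
eef_pos: [0.5825, 0.0501, 0.0292]
tool_rot: [-0.001, 1.0, 0.02, -0.001]
contact_force: [-4.9, 1.5, 12.1]
gripper_width: 0.6
grasp_force: 53.7
```

```bash
python3 - <<'E'
from h import *
stat(1000,.017)
E
```

```text
29.5333 [0.5825 0.0501 0.0292] 2.3 0.6003214530340653 53.676642179489136 [-4.9  1.5 12.1]
4240 [273. 151.] [0.6464 0.0531 0.0582] tool: [ 63.9  -0.5 -29. ]
2037 [402. 169.] [0.6422 0.012  0.0582] tool: [ 58.1  40.5 -29.1]
1721 [396. 221.] [0.6247 0.0111 0.0582] tool: [ 40.5  40.7 -29.1]
1377 [536. 301.] [ 0.5956 -0.0441  0.0582] tool: [  9.3  94.6 -29.1]
2305 [276. 346.] [0.5722 0.0493 0.0582] tool: [-10.4   0.4 -29. ]
```

Request:
{"api": "send_rows", "payload": {
  "slide": [
    [0,0,0],
    [0,0,0],
    [0,0,0],
    [0,0,0],
    [0,0,-15],
    [0,0,-50],
    [0,0,-90],
    [0,0,-130]
  ],
  "roll": [0,0,0,0,0,0,0,0],
  "claw": [0.75,0.75,0.75,0.75,0.75,0.75,0.75,0.75]
}}

```text
t: 30.25
eef_pos: [0.5821, 0.0496, 0.1607]
tool_rot: [0.0, 1.0, 0.02, -0.001]
contact_force: [0.7, -0.4, 1.0]
gripper_width: 0.753
grasp_force: 0.0
```

Request:
{"api": "send_rows", "payload": {
  "slide": [
    [-20,0,-10],
    [-50,0,-30],
    [-80,0,-50],
    [-80,0,-50],
    [-80,0,-50],
    [-80,0,-50],
    [-80,0,-50],
    [-80,0,-50]
  ],
  "roll": [0,0,0,0,0,0,0,0],
  "claw": [0.75,0.75,0.75,0.75,0.75,0.75,0.75,0.75]
}}

```text
t: 30.92
eef_pos: [0.5034, 0.0465, 0.2084]
tool_rot: [0.001, 1.0, 0.02, -0.0]
contact_force: [-0.3, 0.6, 0.1]
gripper_width: 0.749
grasp_force: 0.0
```

```bash
python3 - <<'E'
from h import *
o=bot.get_obs();print(o['t'],o['eef_pos'].round(4),o['contact_force'].round(1))
im=lab("wrist",300);s=lab("side",20);lab("top",20);cv2.imwrite("pics/end.png",np.hstack([cv2.resize(s[180:280,220:350],None,fx=3,fy=3,interpolation=2),cv2.resize(im,(400,300))])[:,:,::-1])
E
```

```text
30.9167 [0.5034 0.0465 0.2084] [-0.3  0.6  0.1]
wrist 760 [330.4  21.4] board [46.6  9.1]
wrist 746 [432.9  20.8] board [ 46.9 -65.1]
wrist 793 [410.2  76.1] board [  9.2 -53.2]
wrist 836 [278.  107.5] board [-13.7  47.2]
wrist 681 [356.5 150.6] board [-47.4 -16.4]
wrist 668 [264.7 150.7] board [-47.3  57.9]
wrist 634 [400.3 172. ] board [-65.1 -53.7]
side 53 [319.7 195.1] board [66.  52.4]
side 57 [291.3 203.9] board [-8.6 52. ]
side 61 [275.1 206. ] board [-46.1  60.2]
side 62 [321.8 208.6] board [51.3 11.9]
side 69 [288.1 229.1] board [-45.7 -13.9]
side 68 [318.6 233.8] board [ 11.4 -51.5]
side 69 [337.3 231.9] board [ 52.3 -62.3]
side 71 [287.7 244.1] board [-63.  -51.3]
top 80 [279.5 165.5] board [65.  50.9]
top 77 [326.2 169.3] board [ 50.7 -64.2]
top 75 [296.2 170.7] board [50.2 10. ]
top 82 [322.1 185.6] board [ 10.9 -52.4]
top 735 [276.3 212.9] board [-52.2  63.3]
top 80 [323.5 215.6] board [-63.3 -52.7]
```

```bash
python3 -c "
from station import bot
print(bot.hand_in())"
```

```text
the job is handed in; nothing more can be done
None
```

The job is handed in at about 31 s: green is in place_near, yellow in place_right, red in place_far and blue in place_stop. By the last camera readings all four lie flat and square within about 6 mm of their places, with the stop held about 6 mm back (worked out from blue's position). The hand-in returned no verdict.

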